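Load rails on timber bearers onto the flat wagon

ROBOT

A 6-joint arm with a two-finger parallel gripper is mounted at the origin on a cart in front of the work surface, level with it; the furniture and walls round the work are solid. World frame = base frame: x ahead of the robot, y to its left, z up, the work surface at z = 0. Lengths are in m, angles in degrees, forces in N, time in s.
With the tool pointing down it reaches from about 0.4 to 0.825 m from the base axis. Payload 7 kg.
Tool frame: the origin (TCP) lies midway between the tips of the shut fingers; the grasp point (between the pads) lies 19 mm behind it (hold_point_z is the distance from the TCP to the grasp point, in m); z points along the fingers, y is the line along which they close (so a half turn about z gives the same grasp; the last joint's range is limited). The gripper opens to 88 mm and grips with 3 to 60 N. Pads are 19 mm wide; open, the fingers measure 130 mm over their backs; the gripper's body (78 mm by 193 mm) begins 47 mm behind the grasp point.
Start: joints at [-55.686, 20.546, 0.682, 0, -70.136, -16.507], TCP at [0.206, -0.643, 0.227] pointing down, gripper open.
Joint ranges: [-176.03, 176.03], [-82.01, 121.73], [-58.28, 71.71], [-173.87, 95.51], [-174.79, -0.11], [-173.66, 173.66]. Speed limits (degrees/s): [136.94, 136.94, 172.46, 180, 180, 180].

INTERFACE

Orientations are given as [roll, pitch, yaw] about the fixed x, y, z axes, in that order (R = Rz(yaw) Ry(pitch) Rx(roll)).
In Python, from plant import get_state, capture, close_job, hold_point_z gives the robot as it stands.
- The arm moves only by the shell command python3 -m inch 'ROWS' [FORCE]. ROWS is text: rows parted by semicolons, each of 5 numbers parted by spaces: the shift along the tool's x, y, z normalised to -1 to 1, where 1 is 0.15 m, then the turn about the tool's z normalised to -1 to 1, where 1 is 360 degrees, then the opening, from 0 (shut) to 1 (fully open). In form: tx ty tz spin grip; .... A call has exactly 8 rows; each row shifts and turns the commanded pose from where the row before left it, along the tool's axes as they then stand; what a row does not reach is not made up. A row lasts 1/8 s, in which the tool goes at most 62.5 mm and 10.7 degrees, less where a joint would pass 70% of its speed; a pose out of reach is approached as far as the arm can. A call with a number of a shift or a turn outside -1 to 1 is refused whole. A call with a gripper value outside its range is refused whole. The fingers move at their own pace and stop on an object; FORCE is the grip in N (left out, the last holds). Time passes only in rows, so rows that do not move let the fingers close, or fill a call up. It gives the time, the measured TCP pose, the force, the opening and the grip force at its end, in the units of the state.
- get_state(): the state, without advancing time (a new reading comes with each control period).
- capture(name): name is "scene" or "top"; returns a dict with "color" (400x640x3 uint8, blue, green, red), "mtx" (3x3 intrinsics, pixels), "dist_coeffs" ([k1, k2, p1, p2, k3] as OpenCV has them; the pictures are not rectified), "R" (3x3) and "t" (3): a world point X has camera coordinates R X + t. Camera axes: x right, y down, z forward; pixel columns grow to the right and rows downward; lengths in m; the calibration is good to about 2 mm. A picture is of the moment at which its call begins. There is no depth.
- close_job(): hands the job in; it is judged then, once.
The state is a dict: "time_s": time; "joints": joint angles; "qd": joint speeds; "joint_torque": joint torques, N m; "tcp_pos": TCP position; "eef_rot": TCP orientation; "contact_force": force on the tool from outside, world axes, zero at the start; "moment": the same for the moment, N m; "gripper_width": finger opening in m; "gripper_force": force on a finger pad.
Only numpy, scipy, OpenCV 4.12 (cv2) and the standard library are available. Lean on these libraries where they do the work, as an engineer would, in place of code of your own. Each camera call takes 0.05 s, during which the arm holds its last target. There are 200 camera calls.

TASK

Load the yellow flat wagon on the main line: first lay the three brown timber sleepers squarely across its deck as bearers, one on each of the three dark wear plates between the low cleats, then lay the two long steel rails lengthwise on top of all three bearers, side by side with a clear gap, one each side of the wagon's centre line, inside the stakes and not sticking out past either end of the deck. Timber only: leave the grey concrete sleeper, the tape roll and the wheel set where they lie.

Things in the scene. Friction and masses are not known exactly. Their poses are not given: they have to be found in the camera images.
- rail_wagon: Fixed flat wagon, grey deck, yellow frame. mm: origin mid-wagon at rail level, x along, y across, z up. Deck 290 x 64, top at z 36. Bearer places at x -84, 0, 84, y 0, each a dark wear plate between cleats 28 apart in x, 4.5 high, only at |y| 17 to 30 (middle open). Stakes 5 x 4 (x, y) rise 31 above the deck at x -125, -42, 42, 125, 66 clear between in y.
- sleeper_a: Brown timber sleeper, 12 (x) by 62 (y) by 10 (z) mm, lying flat, 12 g. Origin at the centre of its underside. Sleepers a, b and c are alike: any may go to any bearer place.
- sleeper_b: Brown timber sleeper, like sleeper_a.
- sleeper_c: Brown timber sleeper, like sleeper_a.
- rail_a: Straight silver steel rail, 8 (x) by 260 (y) by 9 (z) mm, about 70 g, lying flat on its foot. Origin at the centre of its underside. Rails a and b are alike: either may go on either side; 20 mm each side of the centre line is a good place.
- rail_b: Straight silver steel rail, like rail_a.
- concrete_sleeper: Light grey concrete sleeper with two raised rail seats, 13 (x) by 62 (y) by 10 (z) mm, lying among the timber ones. Origin at the centre of its underside. To be left alone.
- tape_roll: Black roll of tape, 53 across, 18 high, lying flat. Origin at the centre of its underside. To be left alone.
- wheelset: Small grey steel wheel set, 42 by 22 by 22 mm. Origin at the centre of its underside. To be left alone.
Mind the look-alikes: they are no part of the job. Leave any green look-alike of the sleeper_a alone.

How it is judged (in metres and radians):
On the way:
1. the three timber bearers lie across the deck between their cleats (((x of sleeper_a in the frame of rail_wagon between -0.0955 and -0.0725 m and y of sleeper_a in the frame of rail_wagon between -0.012 and 0.012 m and z of sleeper_a in the frame of rail_wagon between 0.033 and 0.0385 m and angle between sleeper_a's own z axis and vertical below 0.1 rad and angle between the y axis of sleeper_a and the y axis of rail_wagon, either way round below 0.26 rad) or (x of sleeper_b in the frame of rail_wagon between -0.0955 and -0.0725 m and y of sleeper_b in the frame of rail_wagon between -0.012 and 0.012 m and z of sleeper_b in the frame of rail_wagon between 0.033 and 0.0385 m and angle between sleeper_b's own z axis and vertical below 0.1 rad and angle between the y axis of sleeper_b and the y axis of rail_wagon, either way round below 0.26 rad) or (x of sleeper_c in the frame of rail_wagon between -0.0955 and -0.0725 m and y of sleeper_c in the frame of rail_wagon between -0.012 and 0.012 m and z of sleeper_c in the frame of rail_wagon between 0.033 and 0.0385 m and angle between sleeper_c's own z axis and vertical below 0.1 rad and angle between the y axis of sleeper_c and the y axis of rail_wagon, either way round below 0.26 rad)) and ((x of sleeper_a in the frame of rail_wagon between -0.0115 and 0.0115 m and y of sleeper_a in the frame of rail_wagon between -0.012 and 0.012 m and z of sleeper_a in the frame of rail_wagon between 0.033 and 0.0385 m and angle between sleeper_a's own z axis and vertical below 0.1 rad and angle between the y axis of sleeper_a and the y axis of rail_wagon, either way round below 0.26 rad) or (x of sleeper_b in the frame of rail_wagon between -0.0115 and 0.0115 m and y of sleeper_b in the frame of rail_wagon between -0.012 and 0.012 m and z of sleeper_b in the frame of rail_wagon between 0.033 and 0.0385 m and angle between sleeper_b's own z axis and vertical below 0.1 rad and angle between the y axis of sleeper_b and the y axis of rail_wagon, either way round below 0.26 rad) or (x of sleeper_c in the frame of rail_wagon between -0.0115 and 0.0115 m and y of sleeper_c in the frame of rail_wagon between -0.012 and 0.012 m and z of sleeper_c in the frame of rail_wagon between 0.033 and 0.0385 m and angle between sleeper_c's own z axis and vertical below 0.1 rad and angle between the y axis of sleeper_c and the y axis of rail_wagon, either way round below 0.26 rad)) and ((x of sleeper_a in the frame of rail_wagon between 0.0725 and 0.0955 m and y of sleeper_a in the frame of rail_wagon between -0.012 and 0.012 m and z of sleeper_a in the frame of rail_wagon between 0.033 and 0.0385 m and angle between sleeper_a's own z axis and vertical below 0.1 rad and angle between the y axis of sleeper_a and the y axis of rail_wagon, either way round below 0.26 rad) or (x of sleeper_b in the frame of rail_wagon between 0.0725 and 0.0955 m and y of sleeper_b in the frame of rail_wagon between -0.012 and 0.012 m and z of sleeper_b in the frame of rail_wagon between 0.033 and 0.0385 m and angle between sleeper_b's own z axis and vertical below 0.1 rad and angle between the y axis of sleeper_b and the y axis of rail_wagon, either way round below 0.26 rad) or (x of sleeper_c in the frame of rail_wagon between 0.0725 and 0.0955 m and y of sleeper_c in the frame of rail_wagon between -0.012 and 0.012 m and z of sleeper_c in the frame of rail_wagon between 0.033 and 0.0385 m and angle between sleeper_c's own z axis and vertical below 0.1 rad and angle between the y axis of sleeper_c and the y axis of rail_wagon, either way round below 0.26 rad))), for 0.2 s.
At the end, for the whole second after the job is handed in: One timber sleeper flat on the deck in each bearer place (within 11 mm along, 12 mm across, 15 deg), both rails flat on the bearers, one each side of the centre line (8 to 31 mm off), within 7 deg of lengthwise and 16 mm of the middle; all at rest (all of step 1 and (((x of rail_a in the frame of rail_wagon between -0.016 and 0.016 m and y of rail_a in the frame of rail_wagon between -0.031 and -0.008 m and z of rail_a in the frame of rail_wagon between 0.043 and 0.0485 m and angle between rail_a's own z axis and vertical below 0.06 rad and angle between the y axis of rail_a and the x axis of rail_wagon, either way round below 0.12 rad) and (x of rail_b in the frame of rail_wagon between -0.016 and 0.016 m and y of rail_b in the frame of rail_wagon between 0.008 and 0.031 m and z of rail_b in the frame of rail_wagon between 0.043 and 0.0485 m and angle between rail_b's own z axis and vertical below 0.06 rad and angle between the y axis of rail_b and the x axis of rail_wagon, either way round below 0.12 rad)) or ((x of rail_b in the frame of rail_wagon between -0.016 and 0.016 m and y of rail_b in the frame of rail_wagon between -0.031 and -0.008 m and z of rail_b in the frame of rail_wagon between 0.043 and 0.0485 m and angle between rail_b's own z axis and vertical below 0.06 rad and angle between the y axis of rail_b and the x axis of rail_wagon, either way round below 0.12 rad) and (x of rail_a in the frame of rail_wagon between -0.016 and 0.016 m and y of rail_a in the frame of rail_wagon between 0.008 and 0.031 m and z of rail_a in the frame of rail_wagon between 0.043 and 0.0485 m and angle between rail_a's own z axis and vertical below 0.06 rad and angle between the y axis of rail_a and the x axis of rail_wagon, either way round below 0.12 rad))) and linear speed of each of sleeper_a, sleeper_b, sleeper_c, rail_a, rail_b below 0.02 m/s and angular speed of each of sleeper_a, sleeper_b, sleeper_c, rail_a, rail_b below 0.2 rad/s); the robot touches nothing.
It fails at once if the concrete sleeper was disturbed (moved over 20 mm) (distance of concrete_sleeper from where it was at the start of the episode above 0.02 m).
It fails at once if the tape roll was disturbed (moved over 20 mm) (distance of tape_roll from where it was at the start of the episode above 0.02 m).
It fails at once if the wheel set was disturbed (moved over 20 mm) (distance of wheelset from where it was at the start of the episode above 0.02 m).
It also fails if it takes over 112 s, if anything falls off the work surface, if the arm or the gripper's body presses on something with over 40 N, if the wrist force passes 120 N, or if a joint passes its speed limit or range.

## Working session

There is one attempt and no reset: what is moved stays moved. The work goes in short steps, Python scripts to look and compute and a shell command to move; the robot and the scene stay as the last step left them, time stands still between calls to the robot, and variables do not carry over. Pictures are saved under pics/ and viewed, at most 14 in all, crops included, and the job is handed in when it is done.

```bash
mkdir -p pics; ls; python3 - <<'E'
from plant import *
import cv2
print(get_state(),hold_point_z)
for n in("top","scene"):
    c=capture(n);cv2.imwrite(f"pics/{n}0.png",c["color"]);print(n,c["mtx"].tolist(),c["dist_coeffs"],c["R"].tolist(),c["t"])
E
```

```text
pics
{'time_s': 0.0, 'joints': array([-5.56856379e+01,  2.05919503e+01,  6.33579954e-01, -1.97871013e-02,
       -7.01363008e+01, -1.65078589e+01]), 'qd': array([-0.07480252,  0.04242049, -0.07614535, -0.03320427, -0.07414253,
       -0.0381872 ]), 'joint_torque': array([ 9.44304229e-04, -5.82711160e+01,  2.93062592e+01,  6.99709520e+00,
        6.88963104e-03, -1.85733165e-04]), 'tcp_pos': array([ 0.20624804, -0.64219966,  0.22561645]), 'eef_rot': array([ 1.79903945e+02, -9.06871443e-03, -1.62200228e+02]), 'contact_force': array([-0.71606922,  0.19187762,  0.28965527]), 'moment': array([-0.02592176, -0.05593963, -0.02553003]), 'gripper_force': 0.0, 'gripper_width': 0.08768534384063716} 0.0188
top [[476.63823065856855, 0.0, 322.69766986428164], [0.0, 476.63823065856855, 199.38939530813425], [0.0, 0.0, 1.0]] [-0.00388305  0.          0.          0.          0.        ] [[0.02689589282297, -0.9996175056233614, 0.006438431531406502], [-0.9963118650209676, -0.02733083316570091, -0.08133691152798002], [0.08148176831474102, -0.004227056871857463, -0.9966658684948057]] [0.18432876 0.58992418 1.13423728]
scene [[375.70449989377033, 0.0, 313.7144121887259], [0.0, 375.70449989377033, 200.57000884414367], [0.0, 0.0, 1.0]] [-0.04377307  0.          0.          0.          0.        ] [[0.8812515275995099, -0.4725057722645146, 0.011577576613654628], [-0.29241531419932865, -0.5642893652115704, -0.7720562131935929], [0.3713341206046629, 0.6769902565663978, -0.6354487889585786]] [-0.41693524  0.33357954  0.58458825]
```

View pics/top0.png

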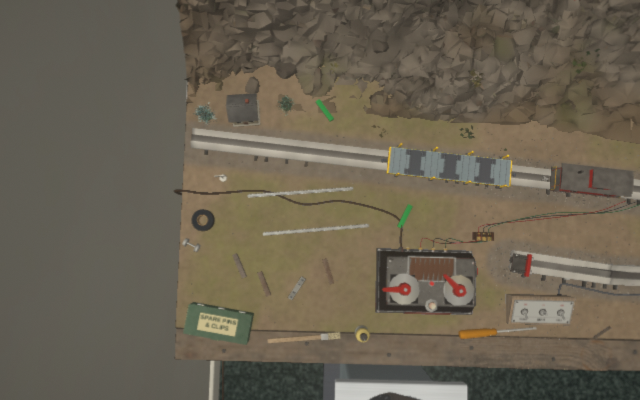

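View pics/scene0.png

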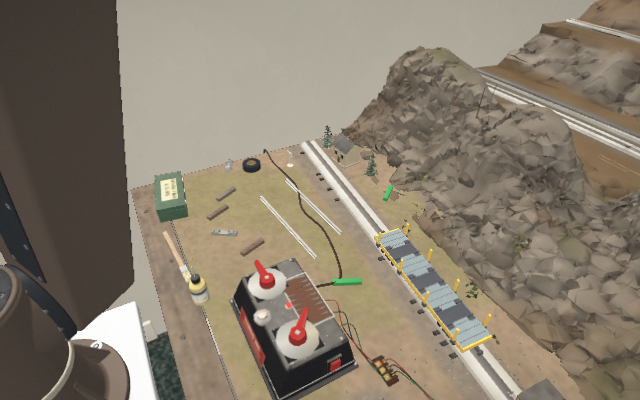

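The top view shows the wagon at about (450,166) and the brown sleepers at (239,265), (265,283) and (327,271). The concrete sleeper is at (296,288), the rails at (300,192) and (316,230), and the green decoys at (324,109) and (405,216). In the scene view the wagon is at about (435,290). I'll enlarge these areas.

```bash
python3 - <<'E'
import cv2,numpy as np
t=cv2.imread("pics/top0.png");s=cv2.imread("pics/scene0.png")
a=cv2.resize(t[180:310,220:380],None,fx=5,fy=5,interpolation=cv2.INTER_CUBIC)[:600]
a=cv2.resize(t[185:305,225:385],None,fx=5,fy=5,interpolation=cv2.INTER_CUBIC)
cv2.imwrite("pics/a.png",a)
b=cv2.resize(t[135:195,375:535],None,fx=5,fy=5,interpolation=cv2.INTER_CUBIC)
c=cv2.resize(s[220:360,360:504],None,fx=2,fy=2)
c=cv2.resize(s[215:360,340:510],None,fx=4,fy=4,interpolation=cv2.INTER_CUBIC)
cv2.imwrite("pics/b.png",b);cv2.imwrite("pics/c.png",c)
h=cv2.cvtColor(t,cv2.COLOR_BGR2HSV)
for p in [(239,265),(265,283),(327,271),(296,288),(300,192),(316,230),(250,250),(310,260)]: print(p,t[p[1],p[0]],h[p[1],p[0]])
E
```

```text
(239, 265) [ 91 104 115] [ 16  53 115]
(265, 283) [ 69  84 100] [ 15  79 100]
(327, 271) [ 73  89 109] [ 13  84 109]
(296, 288) [125 137 141] [ 23  29 141]
(300, 192) [154 164 166] [ 25  18 166]
(316, 230) [140 154 158] [ 23  29 158]
(250, 250) [ 80 117 127] [ 24  94 127]
(310, 260) [ 85 114 130] [ 19  88 130]
```

View pics/a.png

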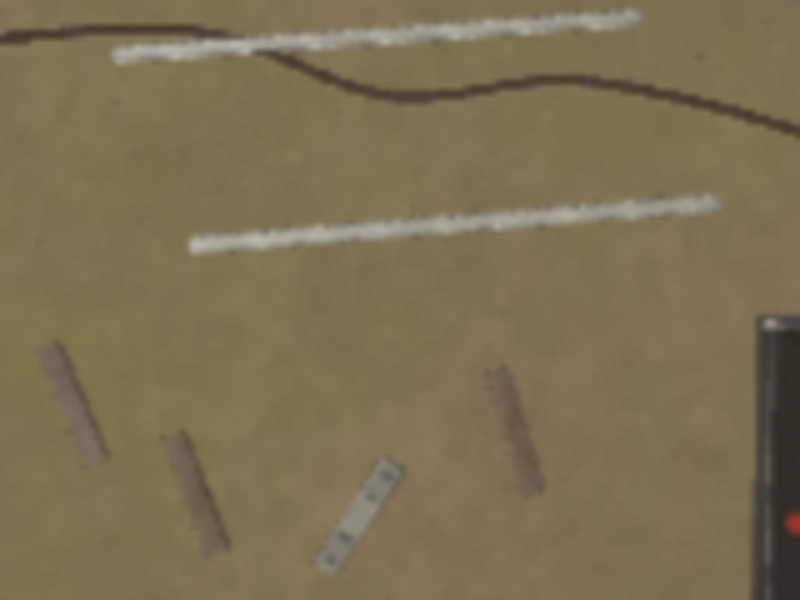

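View pics/b.png

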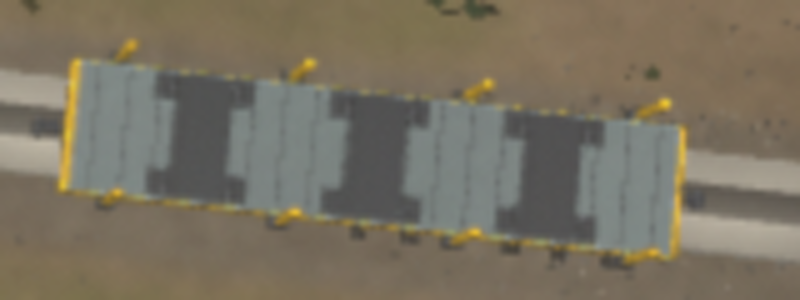

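View pics/c.png

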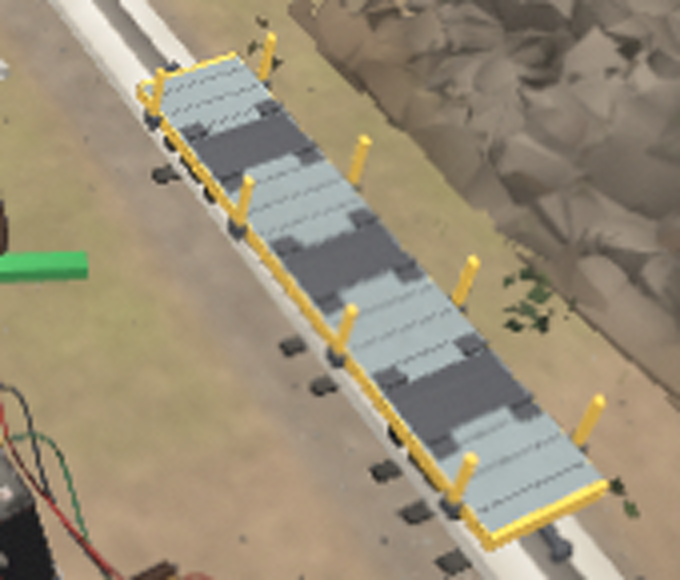

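Crop a shows the sleepers at crop pixels (73,404), (197,493) and (515,430), and the rails running (115,55)-(640,18) and (190,245)-(718,203). Crop b gives the deck corners as (80,60), (684,126), (676,258) and (62,190). The same corners in crop c are (235,53), (607,487), (488,540) and (140,88).

```bash
cat > h.py <<'E'
from plant import *
import cv2,numpy as np
def ray(c,p):
    n=cv2.undistortPoints(np.float64(p).reshape(-1,1,2),c["mtx"],np.float64(c["dist_coeffs"])).reshape(-1,2)
    d=np.c_[n,np.ones(len(n))]@c["R"]          # rows: R^T d
    return -np.array(c["R"]).T@c["t"],d
def plane(c,p,z):
    o,d=ray(c,p); return o+d*((z-o[2])/d[:,2])[:,None]
def tri(c1,p1,c2,p2):
    P=[np.c_[c["R"],c["t"]] for c in(c1,c2)]
    u=[cv2.undistortPoints(np.float64(p).reshape(-1,1,2),c["mtx"],np.float64(c["dist_coeffs"])).reshape(-1,2).T for c,p in((c1,p1),(c2,p2))]
    X=cv2.triangulatePoints(P[0],P[1],u[0],u[1]); return (X[:3]/X[3]).T
def blobs(img,roi,amin,bright=None):
    x0,y0,x1,y1=roi; L=cv2.cvtColor(img,cv2.COLOR_BGR2LAB).astype(np.float32)
    bg=cv2.GaussianBlur(cv2.medianBlur(img,71),(0,0),5); B=cv2.cvtColor(bg,cv2.COLOR_BGR2LAB).astype(np.float32)
    d=np.linalg.norm(L-B,axis=2); m=np.uint8(d>13)*255; k=np.zeros_like(m);k[y0:y1,x0:x1]=m[y0:y1,x0:x1]
    k=cv2.morphologyEx(k,cv2.MORPH_OPEN,np.ones((2,2)))
    out=[]
    for q in cv2.findContours(k,cv2.RETR_EXTERNAL,cv2.CHAIN_APPROX_NONE)[0]:
        if cv2.contourArea(q)>amin: out.append((cv2.minAreaRect(q),q.reshape(-1,2)))
    return out
def st():
    s=get_state(); return s["tcp_pos"],s["eef_rot"][2],s
def go(x,y,z,yaw):
    """rows needed: spin first (about tool z), then shift along the tool axes, normalised"""
    p,w,s=st(); dy=(yaw-w+90)%180-90; a=np.radians(w+dy)
    d=np.array([x,y,z])-p; tx=np.array([np.cos(a),np.sin(a),0]); ty=np.array([np.sin(a),-np.cos(a),0])
    print("t %.2f pos %s yaw %.2f w %.4f | spin %.4f tx %.4f ty %.4f tz %.4f"%(s["time_s"],p.round(4),w,s["gripper_width"],-dy/360,d@tx/.15,d@ty/.15,-d[2]/.15))
E
python3 - <<'E'
from h import *
t,s=capture("top"),capture("scene")
bt=[[80,60],[684,126],[676,258],[62,190]];bs=[[235,53],[607,487],[488,540],[140,88]]
pt=(np.array(bt)+.5)/5-.5+[375,135]; ps=(np.array(bs)+.5)/4-.5+[340,215]
X=tri(t,pt,s,ps);print(X.round(4)); m=X.mean(0);print("mean",m, np.linalg.norm(X[0]-X[1]),np.linalg.norm(X[1]-X[2]))
e=(X[0]+X[3]-X[1]-X[2]);print("yaw",np.degrees(np.arctan2(e[1],e[0])))
im=t["color"]
print("sleepers/rails")
for r,q in blobs(im,(225,180,372,310),30):
    b=cv2.boxPoints(r); z=.009 if max(r[1])>60 else .010
    W=plane(t,np.vstack([b,[r[0]]]),z); ed=[W[1]-W[0],W[2]-W[1]]; l=max(ed,key=np.linalg.norm)
    print(np.round(r[0],1),W[4].round(4),"len",[round(np.linalg.norm(v)*1000) for v in ed],"long ang %.1f"%(np.degrees(np.arctan2(l[1],l[0]))%180))
E
```

```text
[[ 0.7126  0.042   0.052 ]
 [ 0.6897 -0.2493  0.0481]
 [ 0.6247 -0.2434  0.0509]
 [ 0.6513  0.0483  0.0468]]
mean [ 0.66956091 -0.10060489  0.0494457 ] 0.2921753565396114 0.06530187313860468
yaw 85.1436841703137
sleepers/rails
[297.2 288.4] [0.368  0.2561 0.01  ] len [61, 11] long ang 146.4
[265.1 284.3] [0.3758 0.334  0.01  ] len [13, 58] long ang 23.2
[329.  271.8] [0.4098 0.1801 0.01  ] len [11, 60] long ang 18.7
[240.9 266.3] [0.4175 0.3943 0.01  ] len [12, 60] long ang 28.9
[316.  230.3] [0.5096 0.2146 0.009 ] len [260, 10] long ang 96.3
[299.1 196.1] [0.5924 0.2584 0.009 ] len [48, 361] long ang 89.8
```

```bash
python3 - <<'E'
from h import *
t=capture("top"); im=t["color"]; L=cv2.cvtColor(im,cv2.COLOR_BGR2LAB).astype(float); hsv=cv2.cvtColor(im,cv2.COLOR_BGR2HSV)
bg=cv2.cvtColor(cv2.GaussianBlur(cv2.medianBlur(im,71),(0,0),5),cv2.COLOR_BGR2LAB).astype(float)
def rep(n,pts,w,z):
    W=plane(t,pts,z)[:,:2]; c=np.average(W,axis=0,weights=w); C=np.cov(W.T,aweights=w); e,v=np.linalg.eigh(C); l=v[:,1]
    pr=(W-c)@l; m=(pr.max()+pr.min())/2
    print(n,len(pts),"c",c.round(4),"mid",(c+m*l).round(4),"ang %.1f"%(np.degrees(np.arctan2(l[1],l[0]))%180),"len %.3f"%(np.ptp(pr)),"wid %.4f"%np.sqrt(12*e[0]))
d=L-bg
for n,(x,y) in dict(s1=(329,271.8),s2=(265,284),s3=(240,266)).items():
    ys,xs=np.mgrid[int(y)-18:int(y)+19,int(x)-14:int(x)+15]; 
    w=np.clip(-d[ys,xs,2]-7,0,6)*1.0   # less yellow than the turf
    k=np.uint8(w>0); k=cv2.morphologyEx(k,cv2.MORPH_OPEN,np.ones((2,2))); nn,lab,stt,_=cv2.connectedComponentsWithStats(k); j=1+np.argmax(stt[1:,4]); mm=lab==j
    rep(n,np.c_[xs[mm],ys[mm]],w[mm],.010)
for n,(x0,y0,x1,y1) in dict(r1=(255,218,378,242),r2=(240,182,362,202)).items():
    ys,xs=np.mgrid[y0:y1,x0:x1]; w=np.clip(d[ys,xs,0]-8,0,30); k=np.uint8(w>0); nn,lab,stt,_=cv2.connectedComponentsWithStats(k,connectivity=8); j=1+np.argmax(stt[1:,4]); mm=lab==j
    rep(n,np.c_[xs[mm],ys[mm]],w[mm],.009)
# wagon: dark plates
ys,xs=np.mgrid[140:195,380:520]; g=hsv[ys,xs,2]; sat=hsv[ys,xs,1]
k=np.uint8((g<95)&(sat<50)); k=cv2.morphologyEx(k,cv2.MORPH_OPEN,np.ones((3,3))); nn,lab,stt,_=cv2.connectedComponentsWithStats(k)
C=[]
for j in range(1,nn):
    if stt[j,4]>150:
        mm=lab==j; c=plane(t,[np.c_[xs[mm],ys[mm]].mean(0)],.0495+.001)[0]; C.append(c); print("plate",stt[j],c.round(4))
C=np.array(C); e=C[0]-C[-1]; print(C.mean(0),np.degrees(np.arctan2(e[1],e[0]))%180,np.linalg.norm(e))
E
```

```text
Traceback (most recent call last):
ValueError: attempt to get argmax of an empty sequence
```

```bash
cat > det.py <<'E'
from h import *
t=capture("top"); im=t["color"]; L=cv2.cvtColor(im,cv2.COLOR_BGR2LAB).astype(float); hsv=cv2.cvtColor(im,cv2.COLOR_BGR2HSV)
bg=cv2.cvtColor(cv2.GaussianBlur(cv2.medianBlur(im,71),(0,0),5),cv2.COLOR_BGR2LAB).astype(float)
def rep(n,pts,w,z):
    W=plane(t,pts,z)[:,:2]; c=np.average(W,axis=0,weights=w); C=np.cov(W.T,aweights=w); e,v=np.linalg.eigh(C); l=v[:,1]
    pr=(W-c)@l; m=(pr.max()+pr.min())/2
    print(n,len(pts),"c",c.round(4),"mid",(c+m*l).round(4),"ang %.1f"%(np.degrees(np.arctan2(l[1],l[0]))%180),"len %.3f"%(np.ptp(pr)),"wid %.4f"%np.sqrt(12*e[0]))
d=L-bg; D=np.linalg.norm(d,axis=2)
def big(k):
    nn,lab,stt,_=cv2.connectedComponentsWithStats(np.uint8(k)); return lab==1+np.argmax(stt[1:,4])
E
python3 - <<'E'
from det import *
for n,(x,y) in dict(s1=(329,271.8),s2=(265,284),s3=(240,266)).items():
    ys,xs=np.mgrid[int(y)-19:int(y)+20,int(x)-14:int(x)+15]; w=np.clip(D[ys,xs]-9,0,9); mm=big(w>0)
    rep(n,np.c_[xs[mm],ys[mm]],w[mm],.010)
for n,(x0,y0,x1,y1) in dict(r1=(255,218,378,242),r2=(240,182,362,202)).items():
    ys,xs=np.mgrid[y0:y1,x0:x1]; w=np.clip(d[ys,xs,0]-8,0,30); mm=big(w>0)
    rep(n,np.c_[xs[mm],ys[mm]],w[mm],.009)
ys,xs=np.mgrid[140:195,380:520]; g=hsv[ys,xs,2]; sat=hsv[ys,xs,1]
k=np.uint8((g<95)&(sat<50)); k=cv2.morphologyEx(k,cv2.MORPH_OPEN,np.ones((3,3))); nn,lab,stt,_=cv2.connectedComponentsWithStats(k)
C=[]
for j in range(1,nn):
    if stt[j,4]>150:
        mm=lab==j; c=plane(t,[np.c_[xs[mm],ys[mm]].mean(0)],.0495+.001)[0]; C.append(c); print("plate",stt[j],c.round(4))
C=np.array(C); C=C[np.argsort(C[:,1])];e=C[-1]-C[0]; print(C.mean(0),np.degrees(np.arctan2(e[1],e[0]))%180,np.linalg.norm(e))
E
```

```text
s1 146 c [0.412  0.1825] mid [0.4123 0.1826] ang 18.8 len 0.063 wid 0.0115
s2 148 c [0.3777 0.3358] mid [0.3791 0.3364] ang 22.6 len 0.062 wid 0.0123
s3 147 c [0.4227 0.3981] mid [0.42   0.3967] ang 26.7 len 0.062 wid 0.0122
r1 408 c [0.5112 0.2226] mid [0.5119 0.2168] ang 96.2 len 0.260 wid 0.0078
r2 402 c [0.6026 0.2625] mid [0.6031 0.2576] ang 95.7 len 0.259 wid 0.0078
plate [ 25  10  21  25 332] [ 0.6786 -0.0175  0.0505]
plate [ 60  14  20  25 343] [ 0.6712 -0.1007  0.0505]
plate [ 95  18  20  25 331] [ 0.6639 -0.1843  0.0505]
[ 0.67121849 -0.10083968  0.0505    ] 84.94500481762452 0.16743239323139333
```

```bash
cat >> h.py <<'E'
def path(*wp,n=8,yaw=None):
    """wp: (x,y,z) waypoints at the present yaw (or yaw, reached beforehand); prints the per-row shifts of n rows a leg"""
    p,w,s=st(); w=w if yaw is None else w+(yaw-w+90)%180-90; a=np.radians(w)
    M=np.array([[np.cos(a),np.sin(a),0],[np.sin(a),-np.cos(a),0],[0,0,-1]])
    print("t %.2f pos %s yaw %.2f w %.4f gf %.1f F %s spin %.4f"%(s["time_s"],p.round(4),s["eef_rot"][2],s["gripper_width"],s["gripper_force"],s["contact_force"].round(1),(s["eef_rot"][2]-w)/360))
    for q in wp:
        q=np.array(q,float); print("  leg/%d"%n,(M@(q-p)/.15/n).round(4)," rowmm %.0f"%(np.linalg.norm(q-p)/n*1000)); p=q
E
python3 - <<'E'
from h import *
path((.5,-.3,.2),(.5,.05,.16),(.412,.1825,.08),yaw=18.8)
E
```

```text
t 0.30 pos [ 0.2063 -0.6425  0.2262] yaw -162.20 w 0.0877 gf 0.0 F [0.4 0.1 0.5] spin -0.0028
  leg/8 [-0.3237  0.1913  0.0219]  rowmm 56
  leg/8 [-0.094   0.2761  0.0333]  rowmm 44
  leg/8 [0.0338 0.1282 0.0667]  rowmm 22
```

```bash
python3 -m inch '-0.324 0.191 0.022 -0.0028 0.45; -0.324 0.191 0.022 0 0.45; -0.324 0.191 0.022 0 0.45; -0.324 0.191 0.022 0 0.45; -0.324 0.191 0.022 0 0.45; -0.324 0.191 0.022 0 0.45; -0.324 0.191 0.022 0 0.45; -0.324 0.191 0.022 0 0.45' 30
python3 -m inch '-0.094 0.276 0.033 0 0.45; -0.094 0.276 0.033 0 0.45; -0.094 0.276 0.033 0 0.45; -0.094 0.276 0.033 0 0.45; -0.094 0.276 0.033 0 0.45; -0.094 0.276 0.033 0 0.45; -0.094 0.276 0.033 0 0.45; -0.094 0.276 0.033 0 0.45'
python3 -m inch '0.034 0.128 0.067 0 0.45; 0.034 0.128 0.067 0 0.45; 0.034 0.128 0.067 0 0.45; 0.034 0.128 0.067 0 0.45; 0.034 0.128 0.067 0 0.45; 0.034 0.128 0.067 0 0.45; 0.034 0.128 0.067 0 0.45; 0.034 0.128 0.067 0 0.45'
python3 - <<'E'
from h import *
path((.412,.1825,.004),yaw=18.8)
E
```

```text
time_s: 1.3
tcp_pos: [0.5023, -0.2994, 0.2004]
eef_rot: [-180.0, 0.0, -161.2]
contact_force: [-0.2, -0.8, 0.1]
gripper_width: 0.0393
gripper_force: 0.0
time_s: 2.3
tcp_pos: [0.5011, 0.0504, 0.1607]
eef_rot: [180.0, 0.0, -161.2]
contact_force: [1.5, -0.5, -0.3]
gripper_width: 0.0394
gripper_force: 0.0
time_s: 3.3
tcp_pos: [0.4128, 0.1818, 0.0801]
eef_rot: [180.0, 0.0, -161.2]
contact_force: [-0.5, 0.5, 0.8]
gripper_width: 0.0395
gripper_force: 0.0
t 3.30 pos [0.4128 0.1818 0.0801] yaw -161.18 w 0.0395 gf 0.0 F [-0.5  0.5  0.8] spin 0.0000
  leg/8 [0.0004 0.0008 0.0634]  rowmm 10
```

```bash
python3 -m inch '0.0004 0.0008 0.09 0 0.45; 0.0004 0.0008 0.09 0 0.45; 0.0004 0.0008 0.09 0 0.45; 0.0004 0.0008 0.09 0 0.45; 0.0004 0.0008 0.08 0 0.45; 0.0004 0.0008 0.06 0 0.45; 0.0004 0.0008 0.013 0 0.45; 0 0 0 0 0.45'
python3 -m inch '0 0 0 0 0; 0 0 0 0 0; 0 0 0 0 0; 0 0 0 0 0; 0 0 0 0 0; 0 0 -0.1 0 0; 0 0 -0.25 0 0; 0 0 -0.25 0 0'
python3 - <<'E'
from h import *
path((.5,.15,.13),(.6783,-.0171,.13),(.6783,-.0171,.06),yaw=-5)
c=capture("scene");cv2.imwrite("pics/g1.png",cv2.resize(c["color"][120:300,140:380],None,fx=3,fy=3))
E
```

```text
time_s: 4.3
tcp_pos: [0.4125, 0.1819, 0.0032]
eef_rot: [-180.0, -0.0, -161.2]
contact_force: [-0.2, 0.2, -0.0]
gripper_width: 0.0396
gripper_force: 0.0
time_s: 5.3
tcp_pos: [0.4121, 0.1815, 0.0939]
eef_rot: [-180.0, -0.1, -161.2]
contact_force: [0.7, -0.1, -0.5]
gripper_width: 0.0111
gripper_force: 30.0
t 5.30 pos [0.4121 0.1815 0.0939] yaw -161.19 w 0.0111 gf 30.0 F [ 0.7 -0.1 -0.5] spin 0.0661
  leg/8 [-0.0753 -0.0197 -0.0301]  rowmm 13
  leg/8 [-0.1602 -0.1258  0.    ]  rowmm 31
  leg/8 [0.     0.     0.0583]  rowmm 9
```

View pics/g1.png

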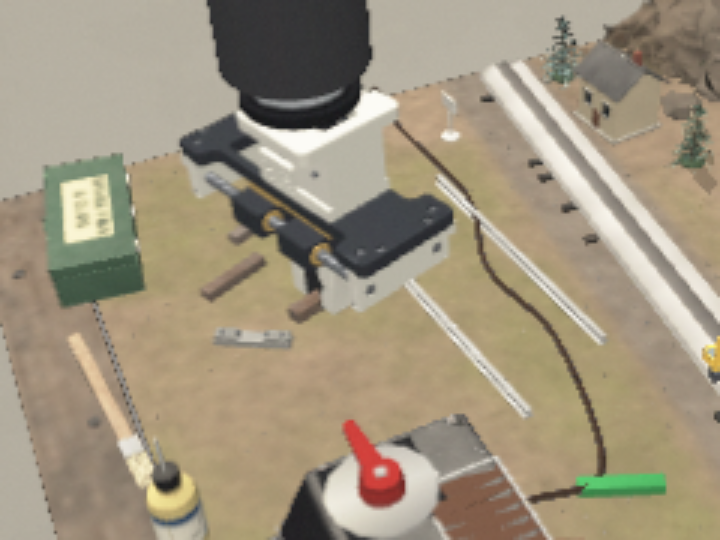

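The crop shows the sleeper held level between the fingers, at about (300,305).

```bash
python3 -m inch '0 0 -0.08 0.022 0; 0 0 -0.08 0.022 0; 0 0 -0.08 0.0221 0; -0.12 -0.032 0 0 0; -0.12 -0.032 0 0 0; -0.12 -0.032 0 0 0; -0.12 -0.032 0 0 0; -0.12 -0.032 0 0 0'
python3 -m inch '-0.16 -0.126 0 0 0; -0.16 -0.126 0 0 0; -0.16 -0.126 0 0 0; -0.16 -0.126 0 0 0; -0.16 -0.126 0 0 0; -0.16 -0.126 0 0 0; -0.16 -0.126 0 0 0; -0.16 -0.126 0 0 0'
python3 - <<'E'
from h import *
path((.6783,-.0171,.054),yaw=-5)
E
```

```text
time_s: 6.35
tcp_pos: [0.501, 0.1496, 0.129]
eef_rot: [-180.0, -0.0, 175.0]
contact_force: [-0.0, 0.6, 0.6]
gripper_width: 0.0119
gripper_force: 30.0
time_s: 7.35
tcp_pos: [0.6792, -0.0186, 0.1287]
eef_rot: [-180.0, -0.0, 175.0]
contact_force: [-0.1, 1.3, -0.6]
gripper_width: 0.0113
gripper_force: 30.0
t 7.35 pos [ 0.6792 -0.0186  0.1287] yaw 175.00 w 0.0113 gf 30.0 F [-0.1  1.3 -0.6] spin 0.0000
  leg/8 [0.0008 0.0012 0.0623]  rowmm 9
```

```bash
python3 -m inch '0.002 0.002 0.1 0 0; 0.002 0.002 0.1 0 0; 0.002 0.002 0.1 0 0; 0.001 0.002 0.1 0 0; 0 0.002 0.05 0 0; 0 0 0.03 0 0; 0 0 0.013 0 0; 0 0 0 0 0'
python3 -m inch '0 0 0.0035 0 0; 0 0 0 0 0; 0 0 0 0 0; 0 0 0 0 0; 0 0 0 0 0; 0 0 0 0 0; 0 0 0 0 0; 0 0 0 0 0'
python3 - <<'E'
from h import *
path((.6783,-.0171,.054),yaw=-5)
E
```

```text
time_s: 8.35
tcp_pos: [0.6774, -0.0156, 0.0556]
eef_rot: [180.0, 0.0, 175.0]
contact_force: [0.3, 0.2, -0.9]
gripper_width: 0.0112
gripper_force: 30.0
time_s: 9.35
tcp_pos: [0.6772, -0.0156, 0.0547]
eef_rot: [-180.0, 0.0, 175.0]
contact_force: [-0.1, 0.1, 0.4]
gripper_width: 0.0111
gripper_force: 30.0
t 9.35 pos [ 0.6772 -0.0156  0.0547] yaw 175.02 w 0.0111 gf 30.0 F [-0.1  0.1  0.4] spin 0.0001
  leg/8 [-0.001  -0.0012  0.0006]  rowmm 0
```

```bash
python3 -m inch '-0.004 -0.005 0.007 0 0; 0 0 0 0 0; 0 0 0 0 0; 0 0 0 0 0; 0 0 0 0 0; 0 0 0 0 0; 0 0 0 0 0; 0 0 0 0 0'
python3 -m inch '0 0 0.007 0 0; 0 0 0 0 0; 0 0 0 0 0; 0 0 0 0 0; 0 0 0 0 0; 0 0 0 0 0; 0 0 0 0 0; 0 0 0 0 0'
python3 - <<'E'
from h import *
path((.6783,-.0171,.054),yaw=-5)
E
```

```text
time_s: 10.35
tcp_pos: [0.6777, -0.0164, 0.0537]
eef_rot: [180.0, 0.0, 175.0]
contact_force: [0.1, -0.2, -0.1]
gripper_width: 0.0114
gripper_force: 30.0
time_s: 11.35
tcp_pos: [0.6778, -0.0164, 0.0533]
eef_rot: [-180.0, 0.0, 175.0]
contact_force: [-2.0, 0.6, 6.0]
gripper_width: 0.0114
gripper_force: 30.0
t 11.35 pos [ 0.6778 -0.0164  0.0533] yaw 175.03 w 0.0114 gf 30.0 F [-2.   0.6  6. ] spin 0.0001
  leg/8 [-0.0004 -0.0005 -0.0006]  rowmm 0
```

```bash
python3 -m inch '0 0 0 0 0.25; 0 0 0 0 0.25; 0 0 0 0 0.25; 0 0 -0.05 0 0.25; 0 0 -0.15 0 0.25; 0 0 -0.15 -0.0255 0.25; 0 0 -0.15 -0.0256 0.25; 0 0 0 -0.0256 0.45'
python3 - <<'E'
from h import *
path((.5,.15,.13),(.3785,.336,.06),yaw=22.6)
E
```

```text
time_s: 12.35
tcp_pos: [0.6792, -0.0163, 0.1307]
eef_rot: [-179.9, 0.2, -157.0]
contact_force: [-0.3, 0.5, -0.2]
gripper_width: 0.0277
gripper_force: 0.0
t 12.35 pos [ 0.6792 -0.0163  0.1307] yaw -157.04 w 0.0277 gf 0.0 F [-0.3  0.5 -0.2] spin 0.0010
  leg/8 [0.0846 0.1853 0.0006]  rowmm 31
  leg/8 [0.0339 0.182  0.0583]  rowmm 29
```

```bash
python3 -m inch '0.085 0.185 0.001 0 0.45; 0.085 0.185 0.001 0 0.45; 0.085 0.185 0.001 0 0.45; 0.085 0.185 0.001 0 0.45; 0.085 0.185 0 0 0.45; 0.085 0.185 0 0 0.45; 0.085 0.185 0 0 0.45; 0.085 0.185 0 0 0.45'
python3 -m inch '0.034 0.182 0.058 0 0.45; 0.034 0.182 0.058 0 0.45; 0.034 0.182 0.058 0 0.45; 0.034 0.182 0.058 0 0.45; 0.034 0.182 0.058 0 0.45; 0.034 0.182 0.058 0 0.45; 0.034 0.182 0.058 0 0.45; 0.034 0.182 0.058 0 0.45'
python3 - <<'E'
from h import *
path((.3785,.336,.0032),yaw=22.6,n=5)
c=capture("scene");cv2.imwrite("pics/w1.png",np.hstack([cv2.resize(c["color"][220:360,360:500],None,fx=4,fy=4)[:,:400],cv2.resize(c["color"][150:290,180:280],None,fx=4,fy=4)]))
E
```

```text
time_s: 13.35
tcp_pos: [0.4976, 0.15, 0.1277]
eef_rot: [180.0, 0.1, -157.4]
contact_force: [-0.0, 0.5, 0.5]
gripper_width: 0.0397
gripper_force: 0.0
time_s: 14.35
tcp_pos: [0.3761, 0.3362, 0.0578]
eef_rot: [180.0, 0.1, -157.4]
contact_force: [-0.2, 0.2, 0.3]
gripper_width: 0.0397
gripper_force: 0.0
t 14.35 pos [0.3761 0.3362 0.0578] yaw -157.36 w 0.0397 gf 0.0 F [-0.2  0.2  0.3] spin 0.0001
  leg/5 [-0.0028 -0.0015  0.0728]  rowmm 11
```

View pics/w1.png

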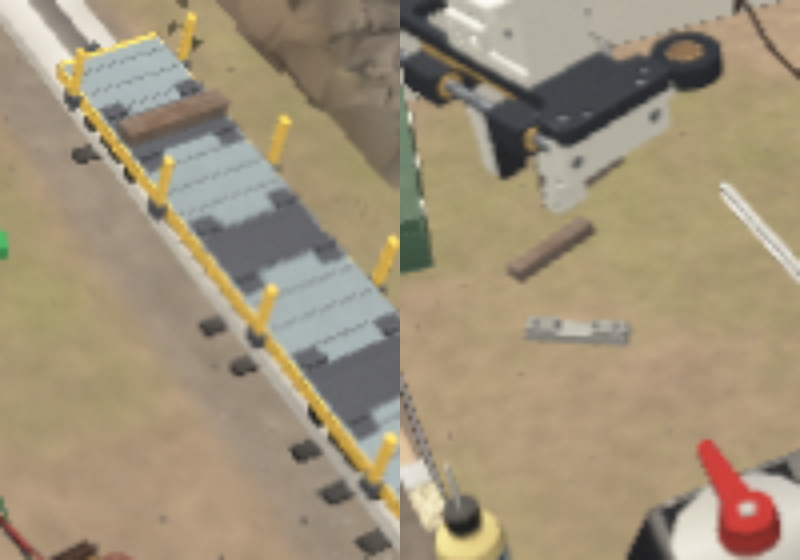

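The first sleeper lies across the far plate at (175,115). The second is at about (550,248), in front of the open gripper. I'll check the placing in the top view.

```bash
cat > chk.py <<'E'
from det import *
O=np.array([.671,-.1008]); a=np.radians(85); ex=np.array([np.cos(a),np.sin(a)]); ey=np.array([-ex[1],ex[0]])
def wag(x0,y0,x1,y1,cond,n,z,amin=60):
    ys,xs=np.mgrid[y0:y1,x0:x1]; k=cv2.morphologyEx(np.uint8(cond[y0:y1,x0:x1]),cv2.MORPH_OPEN,np.ones((2,2)))
    nn,lab,s,_=cv2.connectedComponentsWithStats(k)
    for j in range(1,nn):
        if s[j,4]<amin: continue
        W=plane(t,np.c_[xs[lab==j],ys[lab==j]],z)[:,:2]-O; W=np.c_[W@ex,W@ey]; C=np.cov(W.T); e,v=np.linalg.eigh(C); l=v[:,1]
        print(n,s[j,4],"wagon mm",(W.mean(0)*1000).round(1),"ang %.1f"%(np.degrees(np.arctan2(l[1],l[0]))%180),"len %.3f"%np.sqrt(12*e[1]))
h,s_,v=[hsv[...,i].astype(int) for i in range(3)]
brown=(im[...,2].astype(int)-im[...,0]>15)&(v<135)&(h<17)
E
python3 - <<'E'
from chk import *
wag(392,152,508,184,brown,"brown",.0595)
cv2.imwrite("pics/b2.png",cv2.resize(im[135:195,375:535],None,fx=5,fy=5,interpolation=cv2.INTER_CUBIC))
E
```

```text
brown 132 wagon mm [82.3  4.5] ang 90.4 len 0.056
```

View pics/b2.png

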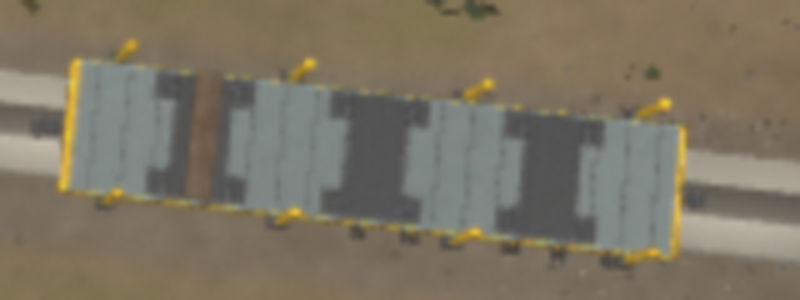

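```bash
python3 -m inch '-0.005 -0.003 0.08 0 0.45; -0.005 -0.002 0.08 0 0.45; -0.004 -0.002 0.08 0 0.45; 0 0 0.08 0 0.45; 0 0 0.044 0 0.45; 0 0 0 0 0.45; 0 0 0 0 0.45; 0 0 0 0 0.45'
python3 - <<'E'
from h import *
path((.3785,.336,.0032),yaw=22.6,n=5)
E
```

```text
time_s: 15.45
tcp_pos: [0.3789, 0.3353, 0.0033]
eef_rot: [180.0, 0.0, -157.4]
contact_force: [-0.2, 0.4, 0.2]
gripper_width: 0.0394
gripper_force: 0.0
t 15.45 pos [0.3789 0.3353 0.0033] yaw -157.36 w 0.0394 gf 0.0 F [-0.2  0.4  0.2] spin 0.0001
  leg/5 [0.0002 0.0011 0.0001]  rowmm 0
```

The first sleeper is centred on its plate, about 2 mm off along the wagon and square to it. Next I'll grip the second.

```bash
python3 -m inch '0 0 0 0 0; 0 0 0 0 0; 0 0 0 0 0; 0 0 0 0 0; 0 0 -0.1 0 0; 0 0 -0.25 0.0255 0; 0 0 -0.25 0.0255 0; 0 0 -0.25 0.0256 0'
python3 - <<'E'
from h import *
path((.5,.15,.13),(.671,-.1008,.13),yaw=-5)
E
```

```text
time_s: 16.45
tcp_pos: [0.3788, 0.3348, 0.1327]
eef_rot: [180.0, 0.0, 174.8]
contact_force: [0.2, 1.0, -1.1]
gripper_width: 0.0114
gripper_force: 30.0
t 16.45 pos [0.3788 0.3348 0.1327] yaw 174.76 w 0.0114 gf 30.0 F [ 0.2  1.  -1.1] spin -0.0007
  leg/8 [-0.1141 -0.1447  0.0022]  rowmm 28
  leg/8 [-0.1602 -0.1958  0.    ]  rowmm 38
```

```bash
python3 -m inch '-0.114 -0.145 0 0 0; -0.114 -0.145 0 0 0; -0.114 -0.145 0 0 0; -0.114 -0.145 0 0 0; -0.114 -0.145 0 0 0; -0.114 -0.145 0 0 0; -0.114 -0.145 0 0 0; -0.114 -0.145 0 0 0'
python3 -m inch '-0.16 -0.196 0 0 0; -0.16 -0.196 0 0 0; -0.16 -0.196 0 0 0; -0.16 -0.196 0 0 0; -0.16 -0.196 0 0 0; -0.16 -0.196 0 0 0; -0.16 -0.196 0 0 0; -0.16 -0.196 0 0 0'
python3 -m inch '0 0 0.1 0 0; 0 0 0.1 0 0; 0 0 0.1 0 0; 0 0 0.05 0 0; 0 0 0 0 0; 0 0 0 0 0; 0 0 0 0 0; 0 0 0 0 0'
python3 - <<'E'
from h import *
path((.671,-.1008,.0533),yaw=-5,n=4)
E
```

```text
time_s: 17.45
tcp_pos: [0.5006, 0.149, 0.1315]
eef_rot: [180.0, 0.0, 175.1]
contact_force: [-0.7, 0.5, -0.1]
gripper_width: 0.0116
gripper_force: 30.0
time_s: 18.45
tcp_pos: [0.6717, -0.1022, 0.1316]
eef_rot: [180.0, 0.0, 175.1]
contact_force: [0.1, -0.1, -0.1]
gripper_width: 0.0114
gripper_force: 30.0
time_s: 19.45
tcp_pos: [0.6713, -0.1011, 0.0783]
eef_rot: [180.0, 0.0, 175.1]
contact_force: [0.1, -0.5, 0.2]
gripper_width: 0.0116
gripper_force: 30.0
t 19.45 pos [ 0.6713 -0.1011  0.0783] yaw 175.05 w 0.0116 gf 30.0 F [ 0.1 -0.5  0.2] spin 0.0002
  leg/4 [0.0005 0.0004 0.0416]  rowmm 6
```

```bash
python3 -m inch '0.001 0.001 0.06 0 0; 0.001 0.001 0.05 0 0; 0 0 0.035 0 0; 0 0 0.014 0 0; 0 0 0.006 0 0; 0 0 0 0 0; 0 0 0 0 0; 0 0 0 0 0'
python3 - <<'E'
from h import *
path((.671,-.1008,.0533),yaw=-5,n=1)
E
```

```text
time_s: 20.45
tcp_pos: [0.6709, -0.1007, 0.0533]
eef_rot: [180.0, 0.0, 175.1]
contact_force: [0.7, 1.4, -0.4]
gripper_width: 0.0112
gripper_force: 30.0
t 20.45 pos [ 0.6709 -0.1007  0.0533] yaw 175.06 w 0.0112 gf 30.0 F [ 0.7  1.4 -0.4] spin 0.0002
  leg/1 [-0.0006 -0.0005 -0.    ]  rowmm 0
```

```bash
python3 -m inch '0 0 0 0 0.25; 0 0 0 0 0.25; 0 0 0 0 0.25; 0 0 -0.05 0 0.25; 0 0 -0.15 0 0.25; 0 0 -0.15 -0.0293 0.25; 0 0 -0.15 -0.0293 0.25; 0 0 0 -0.0293 0.45'
python3 - <<'E'
from h import *
path((.5,.15,.13),(.4213,.3973,.06),yaw=26.7)
E
```

```text
time_s: 21.45
tcp_pos: [0.6723, -0.1008, 0.1312]
eef_rot: [-179.9, 0.2, -152.9]
contact_force: [-0.2, -0.6, -0.7]
gripper_width: 0.0273
gripper_force: 0.0
t 21.45 pos [ 0.6723 -0.1008  0.1312] yaw -152.93 w 0.0273 gf 0.0 F [-0.2 -0.6 -0.7] spin 0.0010
  leg/8 [0.0344 0.2512 0.001 ]  rowmm 38
  leg/8 [-0.034   0.2136  0.0583]  rowmm 34
```

```bash
python3 -m inch '0.034 0.251 0 0 0.45; 0.034 0.251 0 0 0.45; 0.034 0.251 0 0 0.45; 0.034 0.251 0 0 0.45; 0.034 0.251 0 0 0.45; 0.034 0.251 0 0 0.45; 0.034 0.251 0 0 0.45; 0.034 0.251 0 0 0.45'
python3 -m inch '-0.034 0.214 0.058 0 0.45; -0.034 0.214 0.058 0 0.45; -0.034 0.214 0.058 0 0.45; -0.034 0.214 0.058 0 0.45; -0.034 0.214 0.058 0 0.45; -0.034 0.214 0.058 0 0.45; -0.034 0.214 0.058 0 0.45; -0.034 0.214 0.058 0 0.45'
python3 - <<'E'
from h import *
path((.4213,.3973,.0033),yaw=26.7,n=5)
E
```

```text
time_s: 22.45
tcp_pos: [0.4985, 0.1511, 0.1288]
eef_rot: [180.0, 0.1, -153.3]
contact_force: [1.0, -0.1, 0.2]
gripper_width: 0.0395
gripper_force: 0.0
time_s: 23.45
tcp_pos: [0.4199, 0.3991, 0.0589]
eef_rot: [180.0, 0.0, -153.3]
contact_force: [-0.5, 1.0, -0.9]
gripper_width: 0.0398
gripper_force: 0.0
t 23.45 pos [0.4199 0.3991 0.0589] yaw -153.29 w 0.0398 gf 0.0 F [-0.5  1.  -0.9] spin 0.0000
  leg/5 [-0.0006 -0.003   0.0741]  rowmm 11
```

```bash
python3 -m inch '-0.001 -0.005 0.08 0 0.45; -0.001 -0.004 0.08 0 0.45; -0.001 -0.004 0.08 0 0.45; 0 0 0.08 0 0.45; 0 0 0.05 0 0.45; 0 0 0 0 0.45; 0 0 0 0 0.45; 0 0 0 0 0.45'
python3 -m inch '0 0 0 0 0; 0 0 0 0 0; 0 0 0 0 0; 0 0 0 0 0; 0 0 -0.1 0 0; 0 0 -0.25 0.0293 0; 0 0 -0.25 0.0294 0; 0 0 -0.25 0.0294 0'
python3 - <<'E'
from h import *
path((.55,.15,.13),(.6637,-.1845,.13),yaw=-5)
E
```

```text
time_s: 24.45
tcp_pos: [0.4216, 0.3966, 0.0035]
eef_rot: [180.0, 0.0, -153.3]
contact_force: [0.7, -1.4, -0.2]
gripper_width: 0.0396
gripper_force: 0.0
time_s: 25.45
tcp_pos: [0.4214, 0.3962, 0.1328]
eef_rot: [180.0, 0.0, 174.6]
contact_force: [1.1, 0.3, 0.2]
gripper_width: 0.0114
gripper_force: 30.0
t 25.45 pos [0.4214 0.3962 0.1328] yaw 174.64 w 0.0114 gf 30.0 F [1.1 0.3 0.2] spin -0.0010
  leg/8 [-0.1246 -0.195   0.0024]  rowmm 35
  leg/8 [-0.1187 -0.2694  0.    ]  rowmm 44
```

```bash
python3 -m inch '-0.125 -0.195 0 0 0; -0.125 -0.195 0 0 0; -0.125 -0.195 0 0 0; -0.125 -0.195 0 0 0; -0.125 -0.195 0 0 0; -0.125 -0.195 0 0 0; -0.125 -0.195 0 0 0; -0.125 -0.195 0 0 0'
python3 -m inch '-0.119 -0.269 0 0 0; -0.119 -0.269 0 0 0; -0.119 -0.269 0 0 0; -0.119 -0.269 0 0 0; -0.119 -0.269 0 0 0; -0.119 -0.269 0 0 0; -0.119 -0.269 0 0 0; -0.119 -0.269 0 0 0'
python3 -m inch '0 0 0.1 0 0; 0 0 0.1 0 0; 0 0 0.1 0 0; 0 0 0.05 0 0; 0 0 0 0 0; 0 0 0 0 0; 0 0 0 0 0; 0 0 0 0 0'
python3 - <<'E'
from h import *
path((.6637,-.1845,.0533),yaw=-5,n=4)
E
```

```text
time_s: 26.45
tcp_pos: [0.5509, 0.149, 0.1317]
eef_rot: [180.0, 0.1, 175.0]
contact_force: [0.2, -0.2, 0.5]
gripper_width: 0.0112
gripper_force: 30.0
time_s: 27.45
tcp_pos: [0.6648, -0.1855, 0.1318]
eef_rot: [-180.0, 0.0, 175.0]
contact_force: [0.6, -0.2, 0.8]
gripper_width: 0.0117
gripper_force: 30.0
time_s: 28.45
tcp_pos: [0.6646, -0.1841, 0.0785]
eef_rot: [180.0, 0.0, 175.0]
contact_force: [-0.3, -0.5, 0.7]
gripper_width: 0.0117
gripper_force: 30.0
t 28.45 pos [ 0.6646 -0.1841  0.0785] yaw 174.98 w 0.0117 gf 30.0 F [-0.3 -0.5  0.7] spin -0.0000
  leg/4 [ 0.0015 -0.0009  0.0419]  rowmm 6
```

```bash
python3 -m inch '0.002 -0.001 0.06 0 0; 0.002 -0.001 0.05 0 0; 0.002 -0.001 0.035 0 0; 0 0 0.014 0 0; 0 0 0.007 0 0; 0 0 0 0 0; 0 0 0 0 0; 0 0 0 0 0'
python3 -m inch '0 0 0 0 0.25; 0 0 0 0 0.25; 0 0 0 0 0.25; 0 0 -0.05 0 0.25; 0 0 -0.15 0 0.25; 0 0 -0.2 0 0.25; 0 0 -0.2 0 0.25; 0 0 0 0 0.4'
python3 - <<'E'
from h import *
print(get_state()["joints"].round(1))
path((.5113,.2160,.12),yaw=96.2)
E
```

```text
time_s: 29.45
tcp_pos: [0.6635, -0.1844, 0.0533]
eef_rot: [180.0, 0.0, 175.0]
contact_force: [-0.3, -0.1, 0.4]
gripper_width: 0.0112
gripper_force: 30.0
time_s: 30.45
tcp_pos: [0.6653, -0.1847, 0.1469]
eef_rot: [-180.0, 0.3, 175.0]
contact_force: [0.2, 1.0, 0.1]
gripper_width: 0.0275
gripper_force: 0.0
[  0.6  24.8  -3.5   0.1 -61.4 -95.7]
t 30.45 pos [ 0.6653 -0.1847  0.1469] yaw 175.01 w 0.0275 gf 0.0 F [0.2 1.  0.1] spin 0.2189
  leg/8 [ 0.3458 -0.0915  0.0224]  rowmm 54
```

```bash
python3 -m inch '0 0 0 0.0274 0.4; 0 0 0 0.0274 0.4; 0 0 0 0.0274 0.4; 0 0 0 0.0274 0.4; 0 0 0 0.0274 0.4; 0 0 0 0.0274 0.4; 0 0 0 0.0274 0.4; 0 0 0 0.0271 0.4'
python3 -m inch '0.346 -0.091 0.02 0 0.4; 0.346 -0.091 0.02 0 0.4; 0.346 -0.091 0.02 0 0.4; 0.346 -0.091 0.02 0 0.4; 0.346 -0.091 0.02 0 0.4; 0.346 -0.091 0.02 0 0.4; 0.346 -0.091 0.02 0 0.4; 0.346 -0.091 0.02 0 0.4'
python3 - <<'E'
from chk import *
path((.5113,.2160,.0035),yaw=96.2,n=6)
wag(392,145,515,190,brown,"brown",.0595)
E
```

```text
time_s: 31.45
tcp_pos: [0.6631, -0.1867, 0.1425]
eef_rot: [-180.0, -0.3, 96.4]
contact_force: [1.5, 0.3, -0.0]
gripper_width: 0.0354
gripper_force: 0.0
time_s: 32.45
tcp_pos: [0.491, 0.0817, 0.1324]
eef_rot: [177.3, -13.9, 107.9]
contact_force: [-0.2, 0.3, -1.1]
gripper_width: 0.035
gripper_force: 0.0
t 32.50 pos [0.4886 0.0837 0.1326] yaw 107.91 w 0.0348 gf 0.0 F [-4.1  1.6 -1.2] spin 0.0325
  leg/6 [0.1434 0.041  0.1434]  rowmm 31
brown 139 wagon mm [82.3  2.5] ang 90.2 len 0.059
brown 144 wagon mm [-2.4  1.9] ang 89.9 len 0.062
brown 124 wagon mm [-86.    2.4] ang 90.4 len 0.063
```

The three bearers read within 3 mm and 1° of their places. The tool, however, is tilted and has stopped short, so I'll check why.

```bash
python3 - <<'E'
from h import *
s=get_state();print({k:np.round(v,2) for k,v in s.items()})
c=capture("scene");cv2.imwrite("pics/w2.png",cv2.resize(c["color"],(800,500)))
s=get_state();print({k:np.round(v,2) for k,v in s.items()})
E
```

```text
{'time_s': np.float64(32.5), 'joints': array([  20.47,    9.7 ,  -22.29,  -16.93,  -55.77, -173.6 ]), 'qd': array([-1.91,  1.39,  1.49,  3.24, -0.51, -0.01]), 'joint_torque': array([-1.370e+00, -3.495e+01,  2.957e+01,  7.340e+00,  7.500e-01,
       -2.000e-02]), 'tcp_pos': array([0.49, 0.08, 0.13]), 'eef_rot': array([177.29, -14.09, 107.91]), 'contact_force': array([-4.05,  1.62, -1.17]), 'moment': array([-0.63,  0.58,  0.18]), 'gripper_force': np.float64(0.0), 'gripper_width': np.float64(0.03)}
{'time_s': np.float64(32.55), 'joints': array([  20.38,    9.78,  -22.2 ,  -16.77,  -55.77, -173.6 ]), 'qd': array([-1.58,  1.34,  1.75,  2.87,  0.25, -0.03]), 'joint_torque': array([ 7.500e-01, -4.021e+01,  2.491e+01,  4.580e+00,  1.000e-02,
       -1.000e-02]), 'tcp_pos': array([0.49, 0.08, 0.13]), 'eef_rot': array([177.27, -13.95, 107.91]), 'contact_force': array([ 0.9 , -0.47,  0.41]), 'moment': array([-0.94, -0.1 , -0.02]), 'gripper_force': np.float64(0.0), 'gripper_width': np.float64(0.03)}
```

View pics/w2.png

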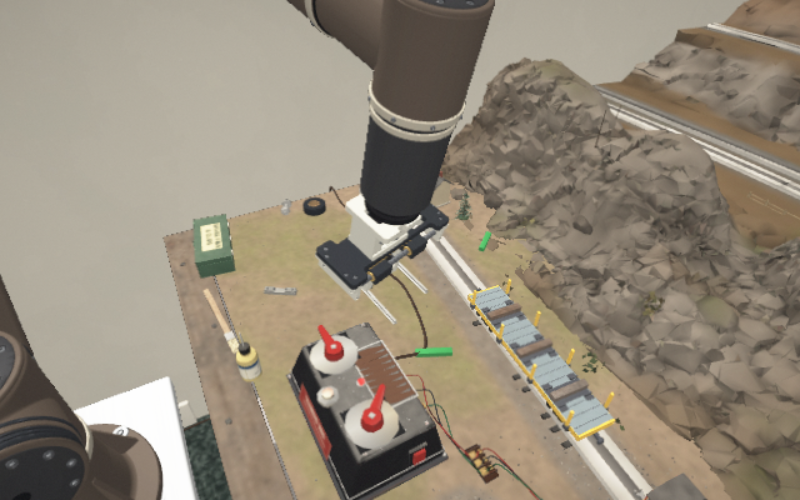

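The wrist has stopped at its range end (J6 -173.6°), clear of everything at about (380,250) in the picture. I'll turn it back the other way.

```bash
python3 -m inch '0 0 0 -0.0277 0.4; 0 0 0 -0.0277 0.4; 0 0 0 -0.0277 0.4; 0 0 0 -0.0277 0.4; 0 0 0 -0.0277 0.4; 0 0 0 -0.0277 0.4; 0 0 0 -0.0277 0.4; 0 0 0 -0.0277 0.4'
python3 -c "
from h import *
print(get_state()['joints'].round(1));path((.5113,.2160,.12),yaw=96.2)"
```

```text
time_s: 33.55
tcp_pos: [0.4922, 0.0804, 0.1324]
eef_rot: [165.9, 0.2, -172.5]
contact_force: [-0.3, -0.1, 0.1]
gripper_width: 0.0353
gripper_force: 0.0
[ 20.2  10.  -22.1 -16.6 -55.8 -93.5]
t 33.55 pos [0.4922 0.0804 0.1324] yaw -172.47 w 0.0353 gf 0.0 F [-0.3 -0.1  0.1] spin -0.2463
  leg/8 [-0.1106 -0.028   0.0103]  rowmm 17
```

Turning freed J6, but the limit left a 14° commanded tilt towards +y. That tilt lies along the rails' own direction, so the pads will still close flat on them. I'll use the full tool rotation in the helper from here.

```bash
cat >> h.py <<'E'
from scipy.spatial.transform import Rotation as Ro
def rpath(ang,*wp,n=8):
    """full-rotation version: spin so tool x (either way) lies along world angle ang, then legs"""
    s=get_state(); p=s["tcp_pos"]; R=Ro.from_euler("xyz",s["eef_rot"],degrees=True).as_matrix()
    a=np.radians(ang); l=np.array([np.cos(a),np.sin(a),0]); sp=np.degrees(np.arctan2(l@R[:,1],l@R[:,0])); sp=(sp+90)%180-90
    R2=R@Ro.from_euler("z",sp,degrees=True).as_matrix()
    print("t %.2f pos %s rot %s w %.4f F %s j6 %.0f | spin deg %.1f norm %.4f, then tool x %s y %s z %s"%(s["time_s"],p.round(4),s["eef_rot"].round(1),s["gripper_width"],s["contact_force"].round(1),s["joints"][5],sp,sp/360,R2[:,0].round(3),R2[:,1].round(3),R2[:,2].round(3)))
    for q in wp:
        q=np.array(q,float); print("  leg/%d"%n,(R2.T@(q-p)/.15/n).round(4)," rowmm %.0f"%(np.linalg.norm(q-p)/n*1000)); p=q
E
python3 -c "
from det import *
rpath(96.2,(.5113,.2160,.08))
# remeasure the rails: line fit and ends
for n,(x0,y0,x1,y1) in dict(r1=(255,218,378,242),r2=(240,182,362,202)).items():
    ys,xs=np.mgrid[y0:y1,x0:x1]; w=np.clip(d[ys,xs,0]-6,0,30); mm=big(w>0); rep(n,np.c_[xs[mm],ys[mm]],np.minimum(w[mm],15),.009)
"
```

```text
t 33.60 pos [0.4922 0.0804 0.1324] rot [ 165.9    0.4 -172. ] w 0.0347 F [ 0.6  0.4 -0.5] j6 -93 | spin deg -88.1 norm -0.2448, then tool x [ 0.104 -0.964 -0.243] y [-0.994 -0.108  0.002] z [-0.028  0.242 -0.97 ]
  leg/8 [-0.0967 -0.0281  0.0692]  rowmm 18
r1 225 c [0.5356 0.1775] mid [0.5347 0.1835] ang 97.9 len 0.138 wid 0.0108
r2 439 c [0.6028 0.2603] mid [0.6032 0.2565] ang 95.6 len 0.262 wid 0.0091
```

```bash
python3 -m inch '0 0 0 -0.029 0.35; 0 0 0 -0.029 0.35; 0 0 0 -0.029 0.35; 0 0 0 -0.029 0.35; 0 0 0 -0.029 0.35; 0 0 0 -0.029 0.35; 0 0 0 -0.029 0.35; 0 0 0 -0.029 0.35'
python3 -m inch '0 0 0 -0.0128 0.35; -0.11 -0.032 0.075 0 0.35; -0.11 -0.032 0.075 0 0.35; -0.11 -0.032 0.075 0 0.35; -0.11 -0.032 0.075 0 0.35; -0.11 -0.032 0.075 0 0.35; -0.11 -0.032 0.075 0 0.35; -0.11 -0.032 0.075 0 0.35'
python3 -c "
from h import *
rpath(96.2,(.5117,.2180,.0055),n=6)"
```

```text
time_s: 34.6
tcp_pos: [0.4922, 0.0805, 0.1325]
eef_rot: [178.6, 14.0, -89.2]
contact_force: [0.0, 0.1, 0.8]
gripper_width: 0.0302
gripper_force: 0.0
time_s: 35.6
tcp_pos: [0.5131, 0.2159, 0.0838]
eef_rot: [179.7, 14.1, -84.6]
contact_force: [0.5, -0.0, 0.2]
gripper_width: 0.0306
gripper_force: 0.0
t 35.60 pos [0.5131 0.2159 0.0838] rot [179.7  14.1 -84.6] w 0.0306 F [ 0.5 -0.   0.2] j6 -17 | spin deg -0.8 norm -0.0022, then tool x [ 0.104 -0.964 -0.244] y [-0.994 -0.108  0.001] z [-0.028  0.242 -0.97 ]
  leg/6 [0.0188 0.0012 0.0849]  rowmm 13
```

```bash
python3 -m inch '0 0 0 -0.0022 0.35; 0.023 0.001 0.1 0 0.35; 0.023 0.001 0.1 0 0.35; 0.023 0.001 0.1 0 0.35; 0.022 0.001 0.1 0 0.35; 0.014 0.002 0.07 0 0.35; 0.008 0.001 0.039 0 0.35; 0 0 0 0 0.35'
python3 -c "
from h import *
rpath(96.2,(.5117,.2180,.0055),n=1)"
```

```text
time_s: 36.6
tcp_pos: [0.5115, 0.2165, 0.0057]
eef_rot: [179.9, 14.1, -83.8]
contact_force: [-0.6, 0.0, 0.8]
gripper_width: 0.0307
gripper_force: 0.0
t 36.60 pos [0.5115 0.2165 0.0057] rot [179.9  14.1 -83.8] w 0.0307 F [-0.6  0.   0.8] j6 -12 | spin deg -0.0 norm -0.0000, then tool x [ 0.104 -0.964 -0.243] y [-0.994 -0.108  0.002] z [-0.028  0.242 -0.97 ]
  leg/1 [-0.009  -0.0027  0.0036]  rowmm 2
```

```bash
python3 -m inch '0 0 0 0 0; 0 0 0 0 0; 0 0 0 0 0; 0 0 0 0 0; -0.02 0 -0.08 0 0; -0.06 0 -0.232 0 0; -0.06 0 -0.232 0 0; -0.06 0 -0.232 0 0' 45
python3 -c "
from h import *
rpath(85,(.6494,-.0992,.125),n=14)"
```

```text
time_s: 37.6
tcp_pos: [0.5114, 0.2171, 0.1281]
eef_rot: [179.9, 14.1, -83.8]
contact_force: [0.7, 0.7, -1.0]
gripper_width: 0.0067
gripper_force: 45.0
t 37.60 pos [0.5114 0.2171 0.1281] rot [179.9  14.1 -83.8] w 0.0067 F [ 0.7  0.7 -1. ] j6 -18 | spin deg 11.5 norm 0.0320, then tool x [-0.096 -0.966 -0.238] y [-0.995  0.087  0.05 ] z [-0.027  0.242 -0.97 ]
  leg/14 [ 0.1396 -0.0786 -0.0368]  rowmm 25
```

```bash
python3 -m inch '0 0 0 0.016 0; 0 0 0 0.016 0; 0.14 -0.079 -0.037 0 0; 0.14 -0.079 -0.037 0 0; 0.14 -0.079 -0.037 0 0; 0.14 -0.079 -0.037 0 0; 0.14 -0.079 -0.037 0 0; 0.14 -0.079 -0.037 0 0'
python3 -m inch '0.14 -0.079 -0.037 0 0; 0.14 -0.079 -0.037 0 0; 0.14 -0.079 -0.037 0 0; 0.14 -0.079 -0.037 0 0; 0.14 -0.079 -0.037 0 0; 0.14 -0.079 -0.037 0 0; 0.14 -0.079 -0.037 0 0; 0.14 -0.079 -0.037 0 0'
python3 - <<'E'
from chk import *
rpath(85,(.6494,-.0992,.075),n=7)
s=capture("scene")["color"];cv2.imwrite("pics/w3.png",np.hstack([cv2.resize(s[170:370,320:520],(400,400)),cv2.resize(im[100:240,360:500],(400,400))]))
E
```

```text
time_s: 38.6
tcp_pos: [0.5713, 0.0805, 0.1257]
eef_rot: [177.1, 13.8, -95.7]
contact_force: [-0.5, 0.5, -1.3]
gripper_width: 0.0068
gripper_force: 45.0
time_s: 39.6
tcp_pos: [0.6511, -0.1014, 0.1234]
eef_rot: [177.1, 13.8, -95.7]
contact_force: [-0.1, 0.3, -0.8]
gripper_width: 0.0065
gripper_force: 45.0
t 39.65 pos [ 0.652  -0.1041  0.123 ] rot [177.1  13.7 -95.8] w 0.0073 F [ 2.3 -1.7 -0.2] j6 2 | spin deg -0.1 norm -0.0002, then tool x [-0.096 -0.967 -0.237] y [-0.995  0.087  0.049] z [-0.027  0.241 -0.97 ]
  leg/7 [0.0065 0.0006 0.0455]  rowmm 7
```

View pics/w3.png

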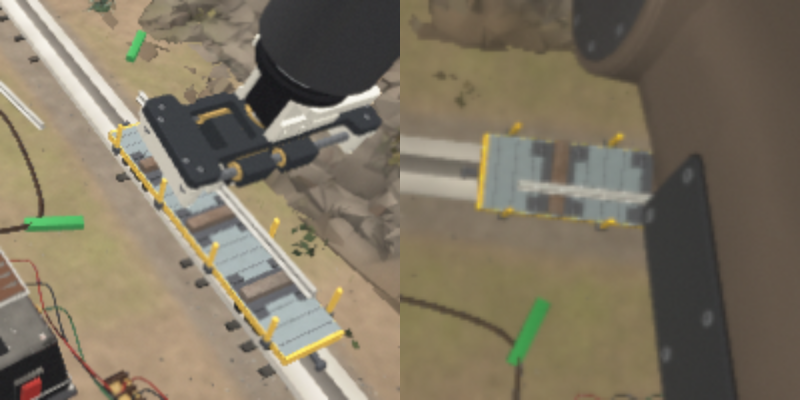

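The rail is held level over the wagon and parallel to it, its left end at (517,185) in the right half of the picture.

```bash
python3 -m inch '0.007 0.001 0.046 0 0; 0.007 0.001 0.046 0 0; 0.007 0.001 0.046 0 0; 0.007 0.001 0.046 0 0; 0.007 0.001 0.046 0 0; 0.007 0.001 0.046 0 0; 0.007 0.001 0.046 0 0; 0 0 0 0 0'
python3 - <<'E'
from h import *
print(plane(capture("top"),[[401,164.6]],.126))
rpath(85,(.6494,-.0992,.0665),n=4)
E
```

```text
time_s: 40.7
tcp_pos: [0.647, -0.0952, 0.0739]
eef_rot: [177.0, 13.8, -95.7]
contact_force: [-0.3, -0.2, -0.9]
gripper_width: 0.0068
gripper_force: 45.0
[[0.65887145 0.02834734 0.126     ]]
t 40.75 pos [ 0.6473 -0.0954  0.0744] rot [177.   13.8 -95.7] w 0.0067 F [-0.2  0.3 -0.4] j6 3 | spin deg 0.0 norm 0.0000, then tool x [-0.097 -0.966 -0.238] y [-0.995  0.087  0.051] z [-0.028  0.242 -0.97 ]
  leg/4 [ 0.009  -0.0047  0.0111]  rowmm 2
```

```bash
python3 -m inch '0.009 -0.0047 0.011 0 0; 0.009 -0.0047 0.011 0 0; 0.009 -0.0047 0.011 0 0; 0.009 -0.0047 0.011 0 0; 0 0 0 0 0; 0 0 0 0 0; 0 0 0 0 0; 0 0 0 0 0'
python3 -m inch '0.0008 0 0.0033 0 0; 0 0 0 0 0; 0.0008 0 0.0033 0 0; 0 0 0 0 0; 0 0 0 0 0; 0 0 0 0 0; 0 0 0 0 0; 0 0 0 0 0'
python3 - <<'E'
from h import *
rpath(85,(.6494,-.0992,.0655),n=1)
E
```

```text
time_s: 41.75
tcp_pos: [0.6495, -0.0992, 0.0669]
eef_rot: [177.1, 13.8, -95.7]
contact_force: [0.4, -0.1, -1.0]
gripper_width: 0.0067
gripper_force: 45.0
time_s: 42.75
tcp_pos: [0.6495, -0.0992, 0.0664]
eef_rot: [177.1, 13.8, -95.7]
contact_force: [-1.9, 0.6, 6.4]
gripper_width: 0.0069
gripper_force: 45.0
t 42.75 pos [ 0.6495 -0.0992  0.0664] rot [177.1  13.8 -95.7] w 0.0069 F [-1.9  0.6  6.4] j6 3 | spin deg 0.0 norm 0.0001, then tool x [-0.096 -0.966 -0.239] y [-0.995  0.087  0.05 ] z [-0.027  0.242 -0.97 ]
  leg/1 [0.0016 0.0006 0.0059]  rowmm 1
```

```bash
python3 -m inch '0 0 0 0 0.22; 0 0 0 0 0.22; 0 0 0 0 0.22; 0 0 -0.05 0 0.22; 0 0 -0.15 0 0.22; 0 0 -0.2 0 0.22; 0 0 -0.05 0 0.35; 0 0 0 0 0.35'
python3 -c "
from h import *
rpath(95.7,(.6029,.2585,.08),n=13)"
```

```text
time_s: 43.75
tcp_pos: [0.6516, -0.1156, 0.1319]
eef_rot: [177.1, 13.8, -95.7]
contact_force: [-0.1, -0.2, -1.5]
gripper_width: 0.0296
gripper_force: 0.0
t 43.75 pos [ 0.6516 -0.1156  0.1319] rot [177.1  13.8 -95.7] w 0.0296 F [-0.1 -0.2 -1.5] j6 3 | spin deg -11.0 norm -0.0307, then tool x [ 0.096 -0.965 -0.244] y [-0.995 -0.099  0.002] z [-0.026  0.242 -0.97 ]
  leg/13 [-0.1811  0.0057  0.0729]  rowmm 29
```

```bash
python3 -m inch '0 0 0 -0.0154 0.35; 0 0 0 -0.0153 0.35; -0.181 0.006 0.073 0 0.35; -0.181 0.006 0.073 0 0.35; -0.181 0.006 0.073 0 0.35; -0.181 0.006 0.073 0 0.35; -0.181 0.006 0.073 0 0.35; -0.181 0.006 0.073 0 0.35'
python3 -m inch '-0.181 0.006 0.073 0 0.35; -0.181 0.006 0.073 0 0.35; -0.181 0.006 0.073 0 0.35; -0.181 0.006 0.073 0 0.35; -0.181 0.006 0.073 0 0.35; -0.181 0.006 0.073 0 0.35; -0.181 0.006 0.073 0 0.35; 0 0 0 0 0.35'
python3 - <<'E'
from chk import *
rpath(95.7,(.6029,.2585,.0055),n=6)
w=(d[...,0]>0)|True
bright=(v>135)&(s_<45)
wag(382,150,515,190,(v>150)&(s_<40),"bright",.0685,30)
cv2.imwrite("pics/b3.png",cv2.resize(im[135:195,375:535],None,fx=5,fy=5,interpolation=cv2.INTER_CUBIC))
E
```

```text
time_s: 44.75
tcp_pos: [0.6275, 0.0581, 0.1058]
eef_rot: [179.7, 14.1, -84.3]
contact_force: [-0.5, -0.4, -0.2]
gripper_width: 0.0309
gripper_force: 0.0
time_s: 45.75
tcp_pos: [0.6003, 0.26, 0.0776]
eef_rot: [179.7, 14.1, -84.2]
contact_force: [-0.8, -0.6, -0.1]
gripper_width: 0.0307
gripper_force: 0.0
t 45.80 pos [0.6007 0.259  0.0779] rot [179.7  14.1 -84.2] w 0.0307 F [ 0.1 -0.3 -0.4] j6 -17 | spin deg 0.1 norm 0.0004, then tool x [ 0.095 -0.965 -0.243] y [-0.995 -0.099  0.006] z [-0.03   0.241 -0.97 ]
  leg/6 [ 0.0203 -0.0029  0.0778]  rowmm 12
bright 375 wagon mm [-4.8 25.6] ang 180.0 len 0.271
```

View pics/b3.png

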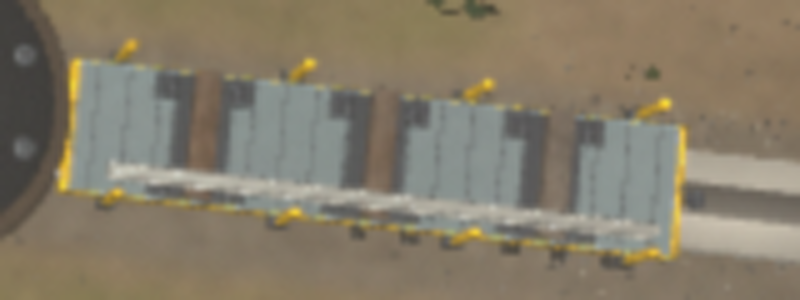

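Rail one runs from (110,167) to (657,230), about 20 mm off the centre line on the near side. It is parallel to the wagon and clear of the stakes, so I'll descend on rail two.

```bash
python3 -m inch '0.023 -0.004 0.1 0 0.35; 0.023 -0.004 0.1 0 0.35; 0.023 -0.003 0.1 0 0.35; 0.022 -0.003 0.08 0 0.35; 0.019 -0.002 0.06 0 0.35; 0.012 -0.001 0.027 0 0.35; 0 0 0 0 0.35; 0 0 0 0 0.35'
python3 -c "
from h import *
rpath(95.7,(.6029,.2585,.0055),n=1)"
```

```text
time_s: 46.8
tcp_pos: [0.6046, 0.2581, 0.0075]
eef_rot: [179.9, 14.1, -84.3]
contact_force: [-0.7, 0.1, 0.3]
gripper_width: 0.0308
gripper_force: 0.0
t 46.80 pos [0.6046 0.2581 0.0075] rot [179.9  14.1 -84.3] w 0.0308 F [-0.7  0.1  0.3] j6 -14 | spin deg 0.0 norm 0.0001, then tool x [ 0.096 -0.965 -0.244] y [-0.995 -0.099  0.003] z [-0.027  0.243 -0.97 ]
  leg/1 [-0.0002  0.0109  0.0135]  rowmm 3
```

```bash
python3 -m inch '0 0.011 0.0135 0 0.35; 0 0 0 0 0.35; 0 0 0 0 0; 0 0 0 0 0; 0 0 0 0 0; 0 0 0 0 0; 0 0 0 0 0; 0 0 0 0 0'
python3 -m inch '-0.02 0 -0.08 0 0; -0.06 0 -0.232 0 0; -0.06 0 -0.232 0 0; -0.06 0 -0.232 0 0; 0 0 0 0.015 0; 0 0 0 0.0155 0; 0 0 0 0 0; 0 0 0 0 0'
python3 -c "
from h import *
rpath(85,(.6912,-.1028,.13),n=16)"
```

```text
time_s: 47.8
tcp_pos: [0.6026, 0.2583, 0.005]
eef_rot: [179.8, 14.1, -84.3]
contact_force: [1.1, 0.1, 0.1]
gripper_width: 0.0073
gripper_force: 45.0
time_s: 48.8
tcp_pos: [0.6028, 0.259, 0.1254]
eef_rot: [177.1, 13.8, -95.5]
contact_force: [0.8, 0.5, -0.7]
gripper_width: 0.0073
gripper_force: 45.0
t 48.80 pos [0.6028 0.259  0.1254] rot [177.1  13.8 -95.5] w 0.0073 F [ 0.8  0.5 -0.7] j6 -29 | spin deg 0.2 norm 0.0006, then tool x [-0.097 -0.966 -0.239] y [-0.995  0.087  0.05 ] z [-0.027  0.242 -0.97 ]
  leg/16 [ 0.1417 -0.0497 -0.0394]  rowmm 23
```

The gripper body reaches about 97 mm beyond the rail towards the rocks, so I'll check the rock clearance before going to the far side.

```bash
python3 - <<'E'
import cv2,numpy as np
from h import *
t=cv2.imread("pics/top0.png");s=cv2.imread("pics/scene0.png")
cv2.imwrite("pics/r.png",np.hstack([cv2.resize(t[90:170,400:500],(400,320),interpolation=cv2.INTER_CUBIC),cv2.resize(s[180:260,380:480],(400,320),interpolation=cv2.INTER_CUBIC)]))
ct,cs=capture("top"),capture("scene")
# grid: where points above the wagon centre's far side project in both pictures
for x in(.76,.775,.79):
  for z in(0,.06,.12):
    X=np.array([[x,-.11,z]]);o=[]
    for c,(u0,v0) in((ct,(400,90)),(cs,(380,180))):
        p=cv2.projectPoints(X,cv2.Rodrigues(np.array(c["R"]))[0],np.array(c["t"]),c["mtx"],np.float64(c["dist_coeffs"]))[0].ravel(); o.append(((p-[u0,v0])*4).round())
    print(x,z,o)
E
```

```text
0.76 0 [array([192., 176.]), array([308., 408.])]
0.76 0.06 [array([219., 154.]), array([338., 333.])]
0.76 0.12 [array([249., 130.]), array([372., 250.])]
0.775 0 [array([192., 152.]), array([328., 398.])]
0.775 0.06 [array([219., 129.]), array([360., 323.])]
0.775 0.12 [array([249., 104.]), array([394., 240.])]
0.79 0 [array([192., 129.]), array([349., 387.])]
0.79 0.06 [array([219., 105.]), array([381., 312.])]
0.79 0.12 [array([249.,  78.]), array([416., 230.])]
```

View pics/r.png

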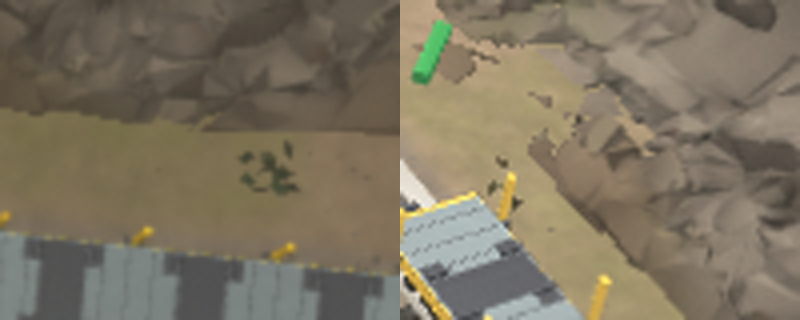

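In the left half the rock foot is at v≈128, which puts it at x≈0.79 on the ground. The face leans away from there, so the body just clears it. I'll place rail two 18 mm off centre and watch the force on the way down.

```bash
python3 -m inch '0.141 -0.048 -0.04 0 0; 0.141 -0.048 -0.04 0 0; 0.141 -0.048 -0.04 0 0; 0.141 -0.048 -0.04 0 0; 0.141 -0.048 -0.04 0 0; 0.141 -0.048 -0.04 0 0; 0.141 -0.048 -0.04 0 0; 0.141 -0.048 -0.04 0 0'
python3 -m inch '0.141 -0.048 -0.04 0 0; 0.141 -0.048 -0.04 0 0; 0.141 -0.048 -0.04 0 0; 0.141 -0.048 -0.04 0 0; 0.141 -0.048 -0.04 0 0; 0.141 -0.048 -0.04 0 0; 0.141 -0.048 -0.04 0 0; 0.141 -0.048 -0.04 0 0'
python3 -m inch '0 0 0 0 0; 0 0 0 0 0; 0 0 0 0 0; 0 0 0 0 0; 0 0 0 0 0; 0 0 0 0 0; 0 0 0 0 0; 0 0 0 0 0'
python3 -c "
from h import *
rpath(85,(.6882,-.1026,.1),(.6882,-.1026,.075),n=8)"
```

```text
time_s: 49.9
tcp_pos: [0.6457, 0.0774, 0.1284]
eef_rot: [177.1, 13.8, -95.6]
contact_force: [-0.1, -0.7, -0.8]
gripper_width: 0.0074
gripper_force: 45.0
time_s: 50.9
tcp_pos: [0.6883, -0.1026, 0.1318]
eef_rot: [177.1, 13.8, -95.6]
contact_force: [1.4, 0.5, -0.8]
gripper_width: 0.0073
gripper_force: 45.0
time_s: 51.9
tcp_pos: [0.6879, -0.1011, 0.1318]
eef_rot: [177.1, 13.8, -95.6]
contact_force: [-0.2, 0.4, -0.5]
gripper_width: 0.0076
gripper_force: 45.0
t 51.90 pos [ 0.6879 -0.1011  0.1318] rot [177.1  13.8 -95.6] w 0.0076 F [-0.2  0.4 -0.5] j6 1 | spin deg 0.1 norm 0.0002, then tool x [-0.097 -0.966 -0.238] y [-0.995  0.087  0.05 ] z [-0.028  0.242 -0.97 ]
  leg/8 [ 0.0075 -0.0017  0.0254]  rowmm 4
  leg/8 [ 0.005  -0.001   0.0202]  rowmm 3
```

```bash
python3 -m inch '0.0075 -0.0017 0.0254 0 0; 0.0075 -0.0017 0.0254 0 0; 0.0075 -0.0017 0.0254 0 0; 0.0075 -0.0017 0.0254 0 0; 0.0075 -0.0017 0.0254 0 0; 0.0075 -0.0017 0.0254 0 0; 0.0075 -0.0017 0.0254 0 0; 0.0075 -0.0017 0.0254 0 0'
python3 -m inch '0.005 -0.001 0.02 0 0; 0.005 -0.001 0.02 0 0; 0.005 -0.001 0.02 0 0; 0.005 -0.001 0.02 0 0; 0 0 0 0 0; 0 0 0 0 0; 0 0 0 0 0; 0 0 0 0 0'
python3 -c "
from h import *
rpath(85,(.6882,-.1026,.0665),n=8)"
```

```text
time_s: 52.9
tcp_pos: [0.6883, -0.1026, 0.0997]
eef_rot: [177.1, 13.8, -95.6]
contact_force: [-0.5, 0.7, -1.1]
gripper_width: 0.0073
gripper_force: 45.0
time_s: 53.9
tcp_pos: [0.6883, -0.1027, 0.0877]
eef_rot: [177.1, 13.8, -95.6]
contact_force: [0.3, -0.2, -1.2]
gripper_width: 0.0072
gripper_force: 45.0
t 53.90 pos [ 0.6883 -0.1027  0.0877] rot [177.1  13.8 -95.6] w 0.0072 F [ 0.3 -0.2 -1.2] j6 2 | spin deg 0.1 norm 0.0002, then tool x [-0.096 -0.966 -0.238] y [-0.995  0.087  0.05 ] z [-0.027  0.242 -0.97 ]
  leg/8 [ 0.0041 -0.0008  0.0172]  rowmm 3
```

```bash
python3 -m inch '0.004 -0.001 0.017 0 0; 0.004 -0.001 0.017 0 0; 0.004 -0.001 0.017 0 0; 0.004 -0.001 0.017 0 0; 0 0 0 0 0; 0 0 0 0 0; 0 0 0 0 0; 0 0 0 0 0'
python3 -m inch '0.004 -0.001 0.017 0 0; 0.004 -0.001 0.017 0 0; 0.004 -0.001 0.017 0 0; 0.004 -0.001 0.017 0 0; 0 0 0 0 0; 0 0 0 0 0; 0 0 0 0 0; 0 0 0 0 0'
python3 -c "
from h import *
rpath(85,(.6882,-.1026,.0655),n=1)"
```

```text
time_s: 54.9
tcp_pos: [0.6884, -0.1026, 0.0772]
eef_rot: [177.1, 13.8, -95.6]
contact_force: [0.4, 0.7, -0.5]
gripper_width: 0.0071
gripper_force: 45.0
time_s: 55.9
tcp_pos: [0.6885, -0.1025, 0.0667]
eef_rot: [177.1, 13.8, -95.6]
contact_force: [0.1, 0.7, -0.9]
gripper_width: 0.0075
gripper_force: 45.0
t 55.90 pos [ 0.6885 -0.1025  0.0667] rot [177.1  13.8 -95.6] w 0.0075 F [ 0.1  0.7 -0.9] j6 3 | spin deg 0.1 norm 0.0002, then tool x [-0.096 -0.966 -0.239] y [-0.995  0.087  0.05 ] z [-0.027  0.242 -0.97 ]
  leg/1 [0.0029 0.0013 0.0077]  rowmm 1
```

```bash
python3 -m inch '0.002 0 0.007 0 0; 0 0 0 0 0; 0 0 0 0 0; 0 0 0 0 0; 0 0 0 0 0.17; 0 0 0 0 0.17; 0 0 0 0 0.17; 0 0 0 0 0.17'
python3 -m inch '0 0 -0.03 0 0.17; 0 0 -0.06 0 0.17; 0 0 -0.1 0 0.17; 0 0 -0.2 0 0.17; 0 0 -0.3 0 0.17; 0 0 -0.3 0 0.17; 0 0 0 0 0.17; 0 0 0 0 0.17'
python3 -c "
from h import *
rpath(85,(.6,.2,.25),n=8)"
```

```text
time_s: 56.9
tcp_pos: [0.6884, -0.1025, 0.0655]
eef_rot: [177.1, 13.8, -95.6]
contact_force: [0.1, -0.1, -0.2]
gripper_width: 0.0149
gripper_force: 0.0
time_s: 57.9
tcp_pos: [0.6923, -0.1386, 0.2104]
eef_rot: [177.1, 13.8, -95.6]
contact_force: [-0.4, 0.3, -0.7]
gripper_width: 0.0148
gripper_force: 0.0
t 57.90 pos [ 0.6923 -0.1386  0.2104] rot [177.1  13.8 -95.6] w 0.0148 F [-0.4  0.3 -0.7] j6 1 | spin deg 0.0 norm 0.0001, then tool x [-0.096 -0.966 -0.239] y [-0.995  0.087  0.049] z [-0.026  0.242 -0.97 ]
  leg/8 [-0.2731  0.1027  0.0384]  rowmm 44
```

```bash
python3 -m inch '-0.27 0.1 0.038 0 0.17; -0.27 0.1 0.038 0 0.17; -0.27 0.1 0.038 0 0.17; -0.27 0.1 0.038 0 0.17; -0.27 0.1 0.038 0 0.17; -0.27 0.1 0.038 0 0.17; -0.27 0.1 0.038 0 0.17; 0 0 0 0 0.17' | head -2
python3 - <<'E'
from chk import *
s=capture("scene")["color"]
cv2.imwrite("pics/f.png",np.vstack([cv2.resize(im[138:195,375:535],(800,285),interpolation=cv2.INTER_CUBIC),cv2.resize(s[225:355,355:515],(384,312),interpolation=cv2.INTER_CUBIC).__class__((312,800,3),np.uint8)*0+np.pad(cv2.resize(s[225:355,355:515],(384,312),interpolation=cv2.INTER_CUBIC),((0,0),(0,416),(0,0)))]))
wag(392,145,515,190,brown,"brown",.0595,20)
E
```

```text
time_s: 58.9
tcp_pos: [0.6125, 0.1569, 0.2434]
brown 2010 wagon mm [58.1 -7. ] ang 12.1 len 0.215
brown 56 wagon mm [-85.8   3.9] ang 92.4 len 0.027
```

View pics/f.png

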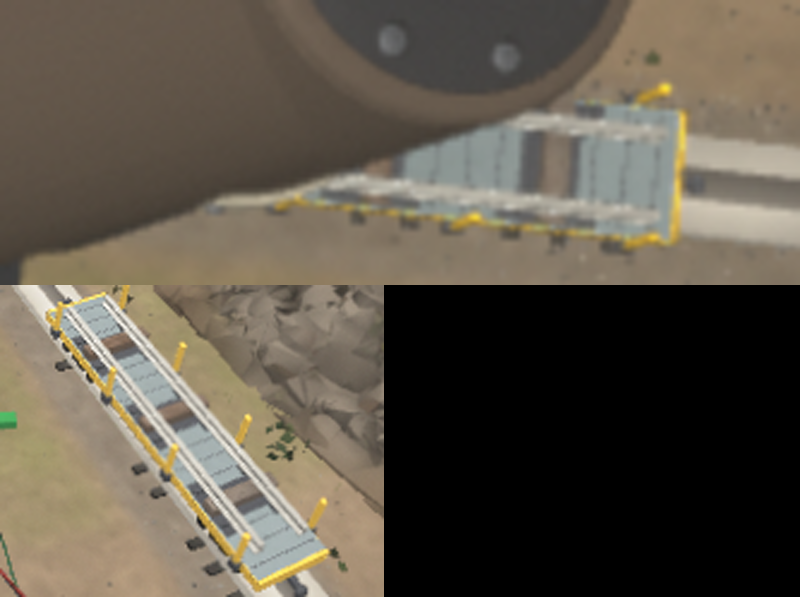

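The scene half shows both rails lying parallel across all three bearers. The far rail runs (104,303)-(303,530) and the near rail (68,312)-(258,548). I'll check these ends numerically, then hand in.

```bash
python3 - <<'E'
from chk import *
c=capture("scene"); O=np.array([.6703,-.101])
p=np.array([[104,18],[303,245],[68,27],[258,263]])/2.4+[355,225]
for cc,q in((c,p),(t,np.array([[664,133],[658,217]])/5+[375,138]-.4)):
    W=plane(cc,q,.0675)[:,:2]-O; print((np.c_[W@ex,W@ey]*1000).round(1))
E
```

```text
[[ 121.1   -9.2]
 [-131.4  -13.6]
 [ 123.8   26.9]
 [-129.7   25.7]]
[[-130.6  -17.4]
 [-131.    22.7]]
```

```bash
python3 -c "
from plant import *
print(close_job())"
```

```text
the job is handed in; nothing more can be done
None
```

I loaded the wagon and handed the job in at about 59 s: three timber bearers on their wear plates, both rails on top about 17 and 23 mm either side of the centre line, no verdict returned, and the other items left alone.

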